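# Clean the blind thread of a display-stand foot with a tap

## Robot

A 7-joint arm with a two-finger parallel gripper is mounted at the origin on the work surface. World frame = base frame: x ahead of the robot, y to its left, z up, the work surface at z = 0. Lengths are in m, angles in rad, forces in N, time in s.
With the tool pointing down it reaches from about 0.425 to 0.925 m from the base axis. Payload 6.8 kg.
Tool frame: the origin (TCP) lies at the very end of the fingers, on their centre line; the grasp point (between the pads) lies 19 mm behind it; z points along the fingers, y is the line along which they close (so a half turn about z gives the same grasp; the last joint's range is limited). The gripper opens to 85 mm and grips with 20 to 120 N. Pads are 22 mm wide; open, the fingers measure 114 mm over their backs; the gripper's body (76 mm by 85 mm) begins 54 mm behind the grasp point. The pads swing forward as they close: fully open they stand 13 mm farther back than shut.
Start: joints at [-1.441, 0.477, 0.022, 1.555, -0.011, 1.109, -0.083], TCP at [0.159, 0.656, 0.208] pointing down, gripper open.
Joint ranges: [-2.96, 2.96], [-0.34, 2.1], [-1.41, 1.46], [0.24, 2.44], [-1.37, 4.51], [0.17, 1.92], [-2.96, 2.96]. Speed limits (rad/s): [2.39, 2.39, 3.14, 3.14, 3.14, 3.14, 3.14].

## Interface

Orientations are given as a rotation vector (axis times angle).
In Python, from bench import r gives the robot as it stands.
- The arm moves only by the shell command python3 -m jog 'ROWS' [FORCE]. ROWS is JSON, a list of rows, each an object of numbers: "fingers": the finger opening in m, from 0 to 0.0854; "x", "y", "z": the shift along the tool's x, y, z in m; "rx", "ry", "rz": the turn, a rotation vector about the tool's x, y, z in degrees. In form: [{"fingers": .., "x": .., "y": .., "z": .., "rx": .., "ry": .., "rz": ..}, ...]. A call has 1 to 8 rows; each row shifts and turns the commanded pose from where the row before left it, along the tool's axes as they then stand; what a row does not reach is not made up. A row lasts 1/8 s, in which the tool goes at most 62.5 mm and 10.7 degrees, less where a joint would pass 70% of its speed; a pose out of reach is approached as far as the arm can. A call is refused whole if a number of a shift passes 0.0625 or a number of a turn 10.7, either way. A call with a gripper value outside its range is refused whole. The fingers move at their own pace and stop on an object; FORCE is the grip in N (left out, the last holds). Time passes only in rows, so rows that do not move let the fingers close. It gives the time, the measured TCP pose, the force, the opening and the grip force at its end, in the units of the state.
- r.get_obs(): the state, without advancing time (a new reading comes with each control period).
- r.grab_frame(name): name is "side" or "top"; returns (picture, depth): 420x560x3 uint8, red, green, blue; 420x560 float32, m along the optical axis (not along the pixel's ray), 0 where there is no reading.
- r.get_calibration(name): a dict with "mtx" (3x3 intrinsics, pixels), "extrinsics" (4x4, takes a point from camera to world coordinates). Camera axes: x right, y down, z forward; pixel columns grow to the right and rows downward; lengths in m; the calibration is good to about 2 mm. A picture is of the moment at which its call begins. get_calibration takes no time and is no camera call.
- r.hand_in(): hands the job in; it is judged then, once.
Trained networks look in the newest picture that a camera, given by its name, has taken for a name from the list of things; names that differ only in an ending like _2 or _b are one class to them, and where a whole thing is asked for, a point or a joint stands for the part that bears it (a point fixed in the world has none). Each returns a list of dicts, best first, with "score" (0 to 1); they miss things now and then, are a little off and sometimes report something else, mostly with a low value. They report only what shows in the picture. A call takes as long as a camera call.
- r.search_frame(target, camera): "xyz" ([x, y, z] in m, in world coordinates, good to about 4 mm: the middle of the surface that is visible of it).
- r.landmark_of(target, camera): "xyz" ([x, y, z] in m, in world coordinates, good to about 4 mm: a listed point, or the origin of a listed thing).
The state is a dict: "clock": time; "joints": joint angles; "qvel": joint speeds; "tau": joint torques, N m; "tcp_pos": TCP position; "orientation": TCP orientation; "contact_force": force on the tool from outside, world axes, zero at the start; "moment": the same for the moment, N m; "grip_width": finger opening in m; "gripper_force": force on a finger pad.
Only numpy, scipy, OpenCV 4.12 (cv2) and the standard library are available. Lean on these libraries where they do the work, as an engineer would, in place of code of your own. Each camera call takes 0.05 s, during which the arm holds its last target. There are 200 camera calls.

## Task

Set the two-knob tap wrench down fully onto the square of the tap standing in the stand foot, then run the tap in clockwise, working half a turn forward and a quarter turn back, twice over. On the third forward pass go on gently until you feel the tap come up firm against the bottom of the hole, without forcing it, then let go and leave the tap there with the wrench on it; do not disturb the jar, the glass vase or the tape roll.

Things in the scene. Friction and masses are not known exactly. Their poses are not given: they have to be found in the camera images.
- foot: Stand foot, fixed: 180 x 180 mm frame of 20 mm square dark steel tube with cross bars and a round steel boss (52 mm diameter, 45 mm high) at its centre. Origin: centre of its underside, on the table; z up, along the boss and tap axis. The boss has a blind threaded hole; its depth differs each time and cannot be seen.
- shank: The tap standing in the boss; sinks 3 mm per turn as it is turned, does not itself turn. Origin on the tap axis, level with the boss's top at the start; z up. Above it: brass-coloured 20 mm thick shank, steel collar (32 mm diameter, top 20 mm above this origin), and on the collar a 14 x 14 mm drive square 20 mm tall with an 11.5 mm square lead-in 2.5 mm high on top.
- collar (a point): Point on the tap axis at the centre of the collar's top face, where the wrench's underside rests when fully on. It turns with the tap: x and y are square to the flats of the 14 mm drive square; z up. About 65 mm above the table at the start.
- tap (a joint): Angle that the tap has been turned forward (clockwise seen from above), rad; 0 at the start. It stays where it is left; turning either way needs about 0.22 N m. The bottom of the hole stops it hard somewhere between 5.2 and 5.85 rad, a different place each time. It is firmly home once a knob, led round, pushes back about 3 N more than in free turning; about 12 N more there overloads the tap.
- wrench_grip (a point): Centre of the loose tap wrench's yellow grip post (22 mm square, 40 to 85 mm above the wrench's underside), 68 mm above the underside. x along the bar, y across it, z up; flats square to x and y. Hold it across the bar: the end knobs leave no room for wide-open fingers along the bar. Wrench 0.35 kg, stands upright on its hub on the table.
- wrench_foot (a point): Centre of the wrench's underside, axes as wrench_grip. 34 mm square dark hub (0 to 40 mm up) with a 15.6 mm square socket, 23 mm deep, open below, bevelled mouth, sides along x and y. Flat bar 16 mm wide, its top 40 mm above the underside, reaching 71 mm each way. On the tap's square it has about 0.1 rad of play each way.
- knob_a_mid (a point): Middle of the upright red handle knob of the wrench: 18 mm diameter, from 41 to 85 mm above the wrench's underside, 60 mm from the wrench's axis on its +x side. It spins freely on the bar, so it can be gripped and led round in a circle without turning the hand.
- knob_b_mid (a point): Middle of the upright black handle knob, alike, on the -x side.
- jar_mid (a point): Bystander: upright closed jar, 64 mm diameter, 75 mm high, green cap; its middle.
- vase_mid (a point): Bystander: upright open glass vase, 84 mm diameter, 140 mm high; its middle.
- tape_mid (a point): Bystander: red tape roll lying flat, 90 mm diameter, 45 mm high; its middle.

How it is judged:
On the way, in this order (a step that is already met when the one before it is completed fails the run):
1. the wrench sits fully on the tap's square (underside within 4 mm of the collar, centred within 4 mm, upright within 0.12 rad) (horizontal distance between wrench_foot and collar below 0.004 m and z of wrench_foot in the frame of collar below 0.004 m and angle between wrench_foot's own z axis and vertical below 0.12 rad), for 0.2 s.
2. the tap has been turned about half a turn forward (past 2.7 rad) (value of joint tap above 2.7 rad), for 0.1 s.
3. then about a quarter turn back (below 2.0 rad), without having overrun the half turn (past 3.75 rad: completes this step but fails the run at the next) ((value of joint tap below 2 rad or value of joint tap above 3.75 rad)), for 0.1 s.
4. then forward again (past 2.7 rad) (value of joint tap above 2.7 rad), for 0.1 s.
5. on to about half a turn from the turning point (past 4.25 rad) (value of joint tap above 4.25 rad), for 0.1 s.
6. then about a quarter turn back (below 3.6 rad), without having overrun (past 5.1 rad: completes this step but fails the run at the next) ((value of joint tap below 3.6 rad or value of joint tap above 5.1 rad)), for 0.1 s.
7. then forward a third time (past 4.25 rad) (value of joint tap above 4.25 rad), for 0.1 s.
8. then forward until the tap bears on the bottom of the hole (contact over 8 N) (contact force between shank and foot above 8 N), for 0.1 s.
At the end, for the whole second after the job is handed in: The tap is left run in to the bottom of the hole (joint over 5.0 rad), with the wrench still fully on its square (underside within 4 mm of the collar, centred within 4 mm, upright within 0.12 rad), let go and at rest (all of step 1 and value of joint tap above 5 rad and linear speed of shank below 0.01 m/s); the robot touches nothing.
It fails at once if the tap is forced against the bottom of the hole (over 35 N at the thread's end) (contact force between shank and foot above 35 N).
It fails at once if the jar is disturbed (moved over 30 mm) (distance of jar_mid from where it was at the start of the episode above 0.03 m).
It fails at once if the vase is disturbed (moved over 30 mm) (distance of vase_mid from where it was at the start of the episode above 0.03 m).
It fails at once if the tape roll is disturbed (moved over 30 mm) (distance of tape_mid from where it was at the start of the episode above 0.03 m).
It also fails if it takes over 72 s, if anything falls off the work surface, if the arm or the gripper's body presses on something with over 40 N, if the wrist force passes 120 N, or if a joint passes its speed limit or range.

## Working session

There is one attempt and no reset: what is moved stays moved. The work goes in short steps, Python scripts to look and compute and a shell command to move; the robot and the scene stay as the last step left them, time stands still between calls to the robot, and variables do not carry over. Pictures are saved under pics/ and viewed, at most 10 in all, crops included, and the job is handed in when it is done.

```bash
mkdir -p pics; ls
python3 - <<'E'
from bench import r
import cv2,numpy as np
o=r.get_obs(); print({k:np.round(v,3).tolist() for k,v in o.items()})
for c in("side","top"):
    p,d=r.grab_frame(c); cv2.imwrite(f"pics/{c}0.png",p[:,:,::-1]); np.savez(f"{c}0.npz",p=p,d=d)
    k=r.get_calibration(c); print(c,np.round(k["mtx"],1).tolist(),np.round(k["extrinsics"],3).tolist())
    for t in("collar","wrench_grip","wrench_foot","knob_a_mid","knob_b_mid","jar_mid","vase_mid","tape_mid","foot"):
        print(t,[(np.round(q["xyz"],3).tolist(),round(q["score"],2)) for q in r.landmark_of(t,c)[:2]])
E
```

```text
pics
{'clock': 0.0, 'joints': [-1.441, 0.478, 0.022, 1.556, -0.012, 1.109, -0.083], 'qvel': [0.002, -0.001, 0.0, 0.0, -0.001, -0.002, -0.002], 'tau': [0.0, -59.645, 1.608, -28.12, 0.012, 0.009, -0.0], 'tcp_pos': [0.159, 0.655, 0.207], 'orientation': [-0.373, -3.119, 0.003], 'contact_force': [0.114, 0.092, 0.776], 'moment': [0.032, 0.02, 0.031], 'gripper_force': 0.0, 'grip_width': 0.085}
side [[474.3, 0.0, 282.6], [0.0, 474.3, 206.0], [0.0, 0.0, 1.0]] [[-0.982, -0.143, 0.127, 0.44], [-0.191, 0.723, -0.664, 0.745], [0.004, -0.676, -0.737, 0.893], [0.0, 0.0, 0.0, 1.0]]
collar [([0.55, -0.012, 0.067], 0.7), ([0.556, -0.01, -0.004], 0.29)]
wrench_grip [([0.515, -0.324, 0.066], 0.86)]
wrench_foot [([0.517, -0.328, 0.001], 0.62), ([0.55, -0.011, 0.045], 0.22)]
knob_a_mid [([0.571, -0.311, 0.065], 0.66)]
knob_b_mid [([0.456, -0.338, 0.068], 0.64)]
jar_mid [([0.494, 0.314, 0.035], 0.61), ([0.553, -0.01, 0.047], 0.61)]
vase_mid [([0.751, -0.258, 0.069], 0.75)]
tape_mid [([0.734, 0.278, 0.024], 0.91)]
foot [([0.459, -0.337, 0.065], 0.74), ([0.556, -0.01, 0.0], 0.59)]
top [[457.1, 0.0, 283.4], [0.0, 457.1, 217.7], [0.0, 0.0, 1.0]] [[0.008, -0.997, 0.08, 0.522], [-1.0, -0.008, -0.002, -0.015], [0.003, -0.08, -0.997, 1.073], [0.0, 0.0, 0.0, 1.0]]
collar [([0.553, -0.018, 0.064], 0.52)]
wrench_grip [([0.514, -0.326, 0.072], 0.71)]
wrench_foot [([0.517, -0.324, 0.003], 0.84)]
knob_a_mid [([0.574, -0.312, 0.07], 0.59)]
knob_b_mid [([0.457, -0.343, 0.066], 0.78)]
jar_mid [([0.488, 0.316, 0.038], 0.84)]
vase_mid [([0.752, -0.26, 0.071], 0.57)]
tape_mid [([0.735, 0.273, 0.025], 0.57)]
foot [([0.552, -0.012, -0.004], 0.94)]
```

View pics/top0.png

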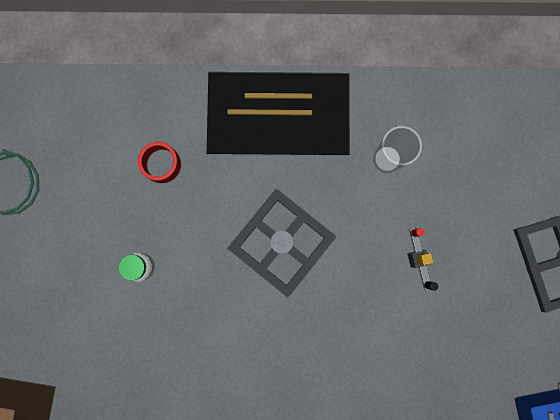

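View pics/side0.png

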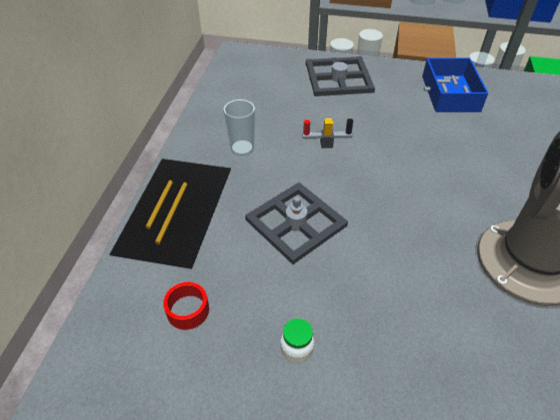

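Top shows the foot with the tap at about (282,242) and the wrench at (422,258), the bar red knob up. The side view shows the square at about (296,205). I'll zoom in for the square's yaw.

Run:
```python
import cv2,numpy as np
t=np.load("top0.npz")["p"];s=np.load("side0.npz")["p"]
f=lambda p,u,v,h:cv2.resize(p[v-h:v+h,u-h:u+h],(400,400),interpolation=cv2.INTER_CUBIC)
cv2.imwrite("pics/crop0.png",np.hstack([f(t,282,242,16),f(s,297,208,16)])[:,:,::-1])
d=np.load("top0.npz")["d"]; print(np.round(d[234:252,272:293]*1000).astype(int))
```

```text
[[1053 1059 1030 1030 1033 1031 1029 1029 1029 1028 1028 1029 1025 1031
  1031 1029 1031 1028 1028 1053 1053]
 [1056 1028 1029 1031 1027 1028 1032 1009 1010 1008 1006 1008 1010 1031
  1026 1033 1028 1029 1032 1030 1052]
 [1028 1030 1031 1028 1028 1011 1007 1007 1009 1009 1009 1008 1011 1008
  1011 1027 1032 1027 1029 1027 1074]
 [1029 1028 1030 1028 1009 1009 1009 1007 1009  988 1010 1014 1011 1010
  1010 1009 1028 1027 1030 1025 1029]
 [1029 1028 1031 1030 1008 1010 1008 1007  987  985  984  989 1009 1007
  1008 1007 1008 1030 1026 1028 1032]
 [1027 1028 1030 1008 1009 1009 1008  986  986    0  990  984  986 1009
  1006 1010 1007 1030 1028 1025 1028]
 [1026 1028 1030 1011 1008 1011 1006  983  985  984  986  985  987  990
  1011 1012 1005 1029 1027 1031 1027]
 [1029 1027 1028 1009 1010 1006  989  989  985  989  985  982  983  989
  1008 1008 1008 1030 1027 1028 1031]
 [1025 1026 1026 1008 1007 1005  986  985  983  989  984  982  984 1010
  1010 1011 1007 1028 1026 1031 1028]
 [1031 1028 1027 1007 1009 1009 1008  987  985  985  986  985  988 1010
  1008 1010 1007 1026 1033 1030 1025]

[... 180 characters left out ...]
8
  1008 1007 1027 1026 1029 1029 1028]
 [1025 1028 1027 1027 1024 1006 1007 1004 1009 1006 1008 1006 1006 1010
  1005 1028 1025 1028 1029 1031 1025]
 [1029 1027 1027 1027 1028 1027 1006 1005 1006 1008 1008 1007 1009 1008
  1027 1026 1027 1028 1023 1026 1051]
 [1052 1026 1027 1029 1026 1026 1030 1029 1008 1006 1005 1005 1028 1025
  1026 1026 1027 1026 1028 1051 1052]
 [1051 1054 1027 1024 1028 1027 1028 1027 1028 1027 1029 1029 1027 1027
  1028 1028 1027 1025 1024 1054 1052]
 [1051 1052 1021 1026 1025 1028 1027 1024 1026 1027 1025 1027 1028 1026
  1026 1023 1027 1026 1055 1053 1052]
 [1051 1053 1053 1054 1028 1025 1031 1024 1022 1028 1026 1025 1028 1026
  1025 1027 1053 1053 1052 1052 1052]]
```

View pics/crop0.png

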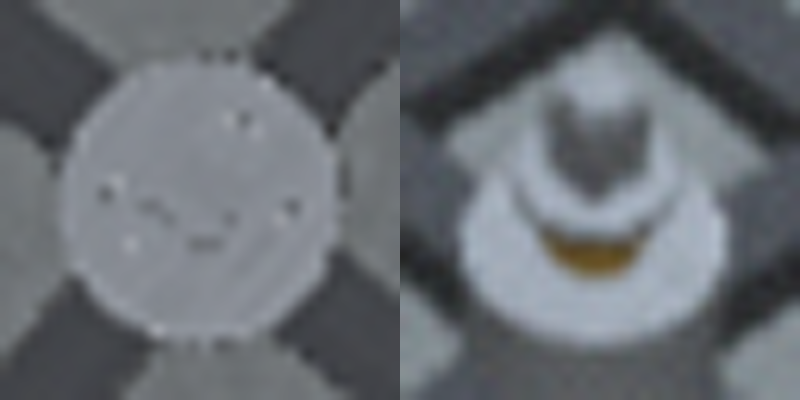

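```bash
cat > h.py <<'E'
from bench import r
import numpy as np,cv2
from scipy.optimize import minimize
def cloud(c,n=1):
    ps,ds=zip(*[r.grab_frame(c) for _ in range(n)])
    d=np.array(ds); d[d==0]=np.nan; d=np.nanmedian(d,0)
    k=r.get_calibration(c); K=k["mtx"];E=np.array(k["extrinsics"])
    v,u=np.mgrid[:420,:560]
    P=np.stack([(u-K[0][2])/K[0][0]*d,(v-K[1][2])/K[1][1]*d,d],-1)
    return ps[-1],P@E[:3,:3].T+E[:3,3]
E
python3 - <<'E'
from h import *
np.set_printoptions(precision=4,suppress=True)
for c in("top","side"):
    p,W=cloud(c,8); z=W[...,2]; near=np.hypot(W[...,0]-.553,W[...,1]+.013)<.03
    col=W[near&(abs(z-.065)<.006)&(np.hypot(W[...,0]-.553,W[...,1]+.013)<.02)]; sq=W[near&(z>.073)]
    print(c,"n",len(sq),len(col),"sq med",np.median(sq,0),"minmax",sq.min(0),sq.max(0),"collar",col.mean(0))
    if c=="top":
        best=[]
        q=sq[:,:2]
        cen=(q.min(0)+q.max(0))/2
        for a in np.radians(np.arange(0,90,2)):
            R=np.array([[np.cos(a),np.sin(a)],[-np.sin(a),np.cos(a)]]); t=q@R.T
            best.append((np.ptp(t,axis=0).max(),np.ptp(t,axis=0).prod()*1e6,np.degrees(a)))
        print("tight",sorted(best)[:6])
    else:
        # side faces: residual to two perpendicular planes
        f=W[near&(z>.068)&(z<.083)]; print("face pts",len(f)); 
        def cost(x):
            a=x[0]; q=f[:,:2]-x[1:]; t=np.abs(np.c_[q@[np.cos(a),np.sin(a)],q@[-np.sin(a),np.cos(a)]]).max(1)
            return np.abs(t-.007).sum()
        rs=[minimize(cost,[np.radians(a),.552,-.014],method="Nelder-Mead",options=dict(initial_simplex=[[np.radians(a),.552,-.014],[np.radians(a+8),.552,-.014],[np.radians(a),.555,-.014],[np.radians(a),.552,-.010]])) for a in range(0,90,10)]
        for q in sorted(rs,key=lambda q:q.fun)[:4]: print(q.fun,np.degrees(q.x[0])%90,q.x[1:])
    hsv=cv2.cvtColor(p,cv2.COLOR_RGB2HSV)
    nw=(np.hypot(W[...,0]-.515,W[...,1]+.325)<.09)&(z>.03)
    red=nw&((hsv[...,0]<8)|(hsv[...,0]>172))&(hsv[...,1]>150); yel=nw&(abs(hsv[...,0]-22)<8)&(hsv[...,1]>120); 
    for nm,m in(("red",red),("yel",yel)): 
        print(nm,m.sum(),np.median(W[m],0),"top",W[m&(z>.08)].mean(0), (m&(z>.08)).sum())
    bl=nw&(np.hypot(W[...,0]-.457,W[...,1]+.34)<.016)&(z>.08); print("blk top",W[bl].mean(0),bl.sum())
E
```

```text
top n 43 116 sq med [ 0.55   -0.0152  0.0863] minmax [ 0.5414 -0.0217  0.083 ] [ 0.5587 -0.0066  0.0886] collar [ 0.5498 -0.0142  0.0644]
tight [(np.float64(0.01377928700530412), np.float64(189.73801660521153), np.float64(46.0)), (np.float64(0.013814390555812628), np.float64(190.68939466339074), np.float64(56.0)), (np.float64(0.013820020523334087), np.float64(190.8581236218267), np.float64(48.00000000000001)), (np.float64(0.013841099775549426), np.float64(191.43081080889937), np.float64(54.0)), (np.float64(0.013843916475167417), np.float64(191.51538129757736), np.float64(50.0)), (np.float64(0.013850945747267585), np.float64(191.7065875391296), np.float64(52.0))]
red 81 [ 0.5719 -0.3101  0.0841] top [ 0.5728 -0.3134  0.0846] 51
yel 116 [ 0.5138 -0.324   0.0842] top [ 0.5146 -0.3271  0.0844] 89
blk top [ 0.4568 -0.3413  0.0846] 55
side n 57 82 sq med [ 0.5511 -0.0084  0.0849] minmax [ 0.543  -0.0175  0.0731] [ 0.5598 -0.0022  0.089 ] collar [ 0.5513 -0.0058  0.0653]
face pts 37
0.008012325315313932 51.55619902341077 [ 0.5521 -0.012 ]
0.00801256059251794 51.55763720187592 [ 0.5521 -0.012 ]
0.008017289161231733 51.539413838486524 [ 0.5521 -0.012 ]
0.008029645726400886 53.273048994080405 [ 0.552  -0.0119]
red 79 [ 0.5745 -0.3047  0.0693] top [ 0.575  -0.3082  0.0844] 24
yel 99 [ 0.5161 -0.3163  0.0793] top [ 0.5165 -0.3224  0.0848] 48
blk top [ 0.459  -0.3378  0.0844] 28
```

```bash
cat >> h.py <<'E'
from scipy.spatial.transform import Rotation as Ro
def to(x,y,z,yaw=None):
    """tool-axis shift to a world TCP point; yaw (deg) = wanted direction of tool y, mod 180"""
    o=r.get_obs(); R=Ro.from_rotvec(o["orientation"]).as_matrix()
    s=R.T@(np.array([x,y,z])-o["tcp_pos"]); cy=np.degrees(np.arctan2(R[1,1],R[0,1]))
    print("t",round(o["clock"],2),"tcp",np.round(o["tcp_pos"],4),"tilt",np.round(R[:,2],3),"yaw y",round(cy,1),"shift mm",np.round(s*1000,1),"rz",None if yaw is None else round(-((yaw-cy+90)%180-90),1),"F",np.round(o["contact_force"],1),"j7",round(o["joints"][6],2),"w",round(o["grip_width"],4))
E
python3 -m jog '[{"x":-0.0426,"y":-0.0373},{"x":-0.0426,"y":-0.0373},{"x":-0.0426,"y":-0.0373},{"x":-0.0426,"y":-0.0373},{"x":-0.0426,"y":-0.0373},{"x":-0.0426,"y":-0.0373}]'
python3 -m jog '[{"x":-0.0426,"y":-0.0373},{"x":-0.0426,"y":-0.0373},{"x":-0.0426,"y":-0.0373},{"x":-0.0426,"y":-0.0373},{"x":-0.0426,"y":-0.0373},{"x":-0.0426,"y":-0.0373}]'
python3 -m jog '[{"x":-0.0084,"y":-0.0526},{"x":-0.0084,"y":-0.0526},{"x":-0.0084,"y":-0.0526},{"x":-0.0084,"y":-0.0526},{"x":-0.0084,"y":-0.0526},{"x":-0.0084,"y":-0.0526},{"x":-0.0084,"y":-0.0526},{"x":-0.0084,"y":-0.0526}]'
python3 -m jog '[{"rz":-9.2},{"rz":-9.2},{"rz":-9.2},{}]'
python3 -c "
from h import *
to(.516,-.325,.05,104)"
```

```text
t 1.8 tcp [0.159  0.656  0.2075] tilt [-0.  0. -1.] yaw y 76.4 shift mm [-578.1 -869.3  157.5] rz -27.6 F [-0.  0.  1.] j7 -0.08 w 0.086validation failed for argument at $[0]...
validation failed for argument at $[0]...
validation failed for argument at $[0]...
validation failed for argument at $[0]...
```

```bash
python3 -m jog '[{"fingers":0.085,"x":-0.0426,"y":-0.0373,"z":0,"rx":0,"ry":0,"rz":0},{"fingers":0.085,"x":-0.0426,"y":-0.0373,"z":0,"rx":0,"ry":0,"rz":0}]'
```

```text
clock: 2.05
tcp_pos: [0.2247, 0.5626, 0.2073]
orientation: [0.371, 3.119, 0.0]
contact_force: [0.5, -0.6, 1.2]
grip_width: 0.0853
gripper_force: 0.0
```

```bash
python3 -m jog '[{"fingers":0.085,"x":-0.0426,"y":-0.0373,"z":0,"rx":0,"ry":0,"rz":0},{"fingers":0.085,"x":-0.0426,"y":-0.0373,"z":0,"rx":0,"ry":0,"rz":0},{"fingers":0.085,"x":-0.0426,"y":-0.0373,"z":0,"rx":0,"ry":0,"rz":0},{"fingers":0.085,"x":-0.0426,"y":-0.0373,"z":0,"rx":0,"ry":0,"rz":0},{"fingers":0.085,"x":-0.0426,"y":-0.0373,"z":0,"rx":0,"ry":0,"rz":0},{"fingers":0.085,"x":-0.0426,"y":-0.0373,"z":0,"rx":0,"ry":0,"rz":0},{"fingers":0.085,"x":-0.0426,"y":-0.0373,"z":0,"rx":0,"ry":0,"rz":0},{"fingers":0.085,"x":-0.0426,"y":-0.0373,"z":0,"rx":0,"ry":0,"rz":0}]'
python3 -m jog '[{"fingers":0.085,"x":-0.0426,"y":-0.0373,"z":0,"rx":0,"ry":0,"rz":0},{"fingers":0.085,"x":-0.0426,"y":-0.0373,"z":0,"rx":0,"ry":0,"rz":0},{"fingers":0.085,"x":-0.0084,"y":-0.0526,"z":0,"rx":0,"ry":0,"rz":0},{"fingers":0.085,"x":-0.0084,"y":-0.0526,"z":0,"rx":0,"ry":0,"rz":0},{"fingers":0.085,"x":-0.0084,"y":-0.0526,"z":0,"rx":0,"ry":0,"rz":0},{"fingers":0.085,"x":-0.0084,"y":-0.0526,"z":0,"rx":0,"ry":0,"rz":0},{"fingers":0.085,"x":-0.0084,"y":-0.0526,"z":0,"rx":0,"ry":0,"rz":0},{"fingers":0.085,"x":-0.0084,"y":-0.0526,"z":0,"rx":0,"ry":0,"rz":0}]'
python3 -m jog '[{"fingers":0.085,"x":-0.0084,"y":-0.0526,"z":0,"rx":0,"ry":0,"rz":0},{"fingers":0.085,"x":-0.0084,"y":-0.0526,"z":0,"rx":0,"ry":0,"rz":0},{"fingers":0.085,"x":0,"y":0,"z":0,"rx":0,"ry":0,"rz":-9.2},{"fingers":0.085,"x":0,"y":0,"z":0,"rx":0,"ry":0,"rz":-9.2},{"fingers":0.085,"x":0,"y":0,"z":0,"rx":0,"ry":0,"rz":-9.2},{"fingers":0.085,"x":0,"y":0,"z":0,"rx":0,"ry":0,"rz":0},{"fingers":0.085,"x":0,"y":0,"z":0,"rx":0,"ry":0,"rz":0}]'
python3 -c "
from h import *
to(.516,-.325,.05,104)"
```

```text
clock: 3.05
tcp_pos: [0.4861, 0.1917, 0.2079]
orientation: [0.372, 3.119, 0.001]
contact_force: [0.0, 0.9, 0.3]
grip_width: 0.0849
gripper_force: 0.0
clock: 4.05
tcp_pos: [0.5249, -0.2195, 0.2078]
orientation: [0.372, 3.119, 0.0]
contact_force: [0.6, -0.2, -0.1]
grip_width: 0.0848
gripper_force: 0.0
clock: 4.92
tcp_pos: [0.5166, -0.3242, 0.2076]
orientation: [-0.377, 3.119, 0.0]
contact_force: [-0.1, -0.4, 0.3]
grip_width: 0.0849
gripper_force: 0.0
t 4.92 tcp [ 0.5166 -0.3242  0.2076] tilt [ 0.  0. -1.] yaw y 103.8 shift mm [  0.8  -0.6 157.6] rz -0.2 F [-0.1 -0.4  0.3] j7 2.42 w 0.0849
```

```bash
python3 -m jog '[{"fingers":0.085,"x":0,"y":0,"z":0.05,"rx":0,"ry":0,"rz":0},{"fingers":0.085,"x":0,"y":0,"z":0.05,"rx":0,"ry":0,"rz":0},{"fingers":0.085,"x":0,"y":0,"z":0.04,"rx":0,"ry":0,"rz":0},{"fingers":0.085,"x":0,"y":0,"z":0.016,"rx":0,"ry":0,"rz":0},{"fingers":0.02,"x":0,"y":0,"z":0,"rx":0,"ry":0,"rz":0},{"fingers":0.02,"x":0,"y":0,"z":0,"rx":0,"ry":0,"rz":0},{"fingers":0.02,"x":0,"y":0,"z":0,"rx":0,"ry":0,"rz":0},{"fingers":0.02,"x":0,"y":0,"z":0,"rx":0,"ry":0,"rz":0}]' 60
python3 -m jog '[{"fingers":0.015,"x":0,"y":0,"z":0,"rx":0,"ry":0,"rz":0},{"fingers":0.015,"x":0,"y":0,"z":0,"rx":0,"ry":0,"rz":0},{"fingers":0.015,"x":0,"y":0,"z":0,"rx":0,"ry":0,"rz":0}]'
python3 -c "
from h import *
to(.516,-.325,.05,104)
for c in('top','side'):
  cl=cloud(c)
  p,W=cl; z=W[...,2]; hsv=cv2.cvtColor(p,cv2.COLOR_RGB2HSV)
  n=(np.hypot(W[...,0]-.515,W[...,1]+.325)<.09)&(z>.08)
  red=n&((hsv[...,0]<8)|(hsv[...,0]>172))&(hsv[...,1]>150)
  bl=(np.hypot(W[...,0]-.457,W[...,1]+.34)<.018)&(z>.08)&(z<.09)
  print(c,W[red].mean(0),W[bl].mean(0),red.sum(),bl.sum())
"
```

```text
clock: 5.92
tcp_pos: [0.5175, -0.3249, 0.053]
orientation: [-0.381, 3.116, -0.002]
contact_force: [-0.3, -0.5, 6.0]
grip_width: 0.0204
gripper_force: 36.4
clock: 6.3
tcp_pos: [0.5175, -0.3249, 0.053]
orientation: [-0.381, 3.116, -0.002]
contact_force: [-0.3, 0.6, 7.5]
grip_width: 0.0201
gripper_force: 59.1
t 6.3 tcp [ 0.5175 -0.3249  0.053 ] tilt [ 0.002 -0.001 -1.   ] yaw y 104.0 shift mm [1.5 0.3 3. ] rz -0.0 F [-0.3  0.6  7.5] j7 2.5 w 0.0201
top [ 0.57289308 -0.3133162   0.08421277] [ 0.45684924 -0.34123101  0.08435222] 51 56
side [ 0.57465579 -0.30839239  0.0840405 ] [ 0.4589345  -0.33728557  0.08526159] 23 26h.py:6: RuntimeWarning: All-NaN slice encountered
  d=np.array(ds); d[d==0]=np.nan; d=np.nanmedian(d,0)
```

```bash
python3 -m jog '[{"fingers":0.015,"x":0,"y":0,"z":-0.03,"rx":0,"ry":0,"rz":0},{"fingers":0.015,"x":0,"y":0,"z":-0.045,"rx":0,"ry":0,"rz":0},{"fingers":0.015,"x":0,"y":0,"z":-0.03,"rx":0,"ry":0,"rz":0},{"fingers":0.015,"x":-0.0136,"y":0.0366,"z":-0.015,"rx":0,"ry":0,"rz":0},{"fingers":0.015,"x":-0.0136,"y":0.0366,"z":0,"rx":0,"ry":0,"rz":0},{"fingers":0.015,"x":-0.0136,"y":0.0366,"z":0,"rx":0,"ry":0,"rz":0},{"fingers":0.015,"x":-0.0136,"y":0.0366,"z":0,"rx":0,"ry":0,"rz":0},{"fingers":0.015,"x":-0.0136,"y":0.0366,"z":0,"rx":0,"ry":0,"rz":0}]'
python3 -m jog '[{"fingers":0.015,"x":-0.0136,"y":0.0366,"z":0,"rx":0,"ry":0,"rz":0},{"fingers":0.015,"x":-0.0136,"y":0.0366,"z":0,"rx":0,"ry":0,"rz":0},{"fingers":0.015,"x":-0.0136,"y":0.0366,"z":0,"rx":0,"ry":0,"rz":0},{"fingers":0.015,"x":0,"y":0,"z":0,"rx":0,"ry":0,"rz":10.5},{"fingers":0.015,"x":0,"y":0,"z":0,"rx":0,"ry":0,"rz":10.5},{"fingers":0.015,"x":0,"y":0,"z":0,"rx":0,"ry":0,"rz":10.5},{"fingers":0.015,"x":0,"y":0,"z":0,"rx":0,"ry":0,"rz":10.5},{"fingers":0.015,"x":0,"y":0,"z":0,"rx":0,"ry":0,"rz":10.5}]'
python3 -m jog '[{"fingers":0.015,"x":0,"y":0,"z":0,"rx":0,"ry":0,"rz":0},{"fingers":0.015,"x":0,"y":0,"z":0,"rx":0,"ry":0,"rz":0}]'
cat >> h.py <<'E'
def wrench(zt):
  for c in('top','side'):
    p,W=cloud(c); z=W[...,2]; hsv=cv2.cvtColor(p,cv2.COLOR_RGB2HSV)
    t=r.get_obs()["tcp_pos"]; rr=np.hypot(W[...,0]-t[0],W[...,1]-t[1]); n=(rr<.075)&(rr>.045)&(abs(z-zt)<.008)
    red=n&((hsv[...,0]<8)|(hsv[...,0]>172))&(hsv[...,1]>120); bl=n&(hsv[...,2]<75)
    a,b=W[red].mean(0),W[bl].mean(0); d=a-b
    print(c,red.sum(),bl.sum(),"a",a,"b",b,"mid",(a+b)/2,"yaw",np.degrees(np.arctan2(d[1],d[0])),"len",np.hypot(*d[:2]))
    cv2.imwrite(f"pics/w_{c}_{r.get_obs()['clock']:.2f}.png",cv2.resize(p[170:310,180:390],(630,420),interpolation=cv2.INTER_CUBIC)[:,:,::-1])
E
python3 -W ignore -c "
from h import *
to(.5523,-.014,.118,51.5)
wrench(r.get_obs()['tcp_pos'][2]+.032)
"; ls pics
```

```text
clock: 7.4
tcp_pos: [0.5377, -0.1288, 0.1712]
orientation: [0.382, -3.117, -0.001]
contact_force: [0.4, -1.4, -3.3]
grip_width: 0.02
gripper_force: 60.0
clock: 8.4
tcp_pos: [0.5506, -0.0138, 0.1711]
orientation: [-1.045, -2.961, 0.001]
contact_force: [-0.9, 0.2, -3.3]
grip_width: 0.0199
gripper_force: 60.0
clock: 8.65
tcp_pos: [0.5511, -0.0137, 0.1713]
orientation: [-1.031, -2.967, 0.0]
contact_force: [-0.7, 0.3, -2.8]
grip_width: 0.0196
gripper_force: 60.0
t 8.65 tcp [ 0.5511 -0.0137  0.1713] tilt [-0.001  0.    -1.   ] yaw y 51.7 shift mm [-1.2  0.5 53.3] rz 0.2 F [-0.7  0.3 -2.8] j7 1.0 w 0.0196
top 0 0 a [nan nan nan] b [nan nan nan] mid [nan nan nan] yaw nan len nan
side 4 52 a [ 0.60110839 -0.04251829  0.19737573] b [0.5053644  0.0269207  0.20130233] mid [ 0.5532364  -0.00779879  0.19933903] yaw -35.95176095958788 len 0.11827376750324259
crop0.png
side0.png
top0.png
w_side_8.75.png
w_top_8.70.png
```

View pics/w_side_8.75.png

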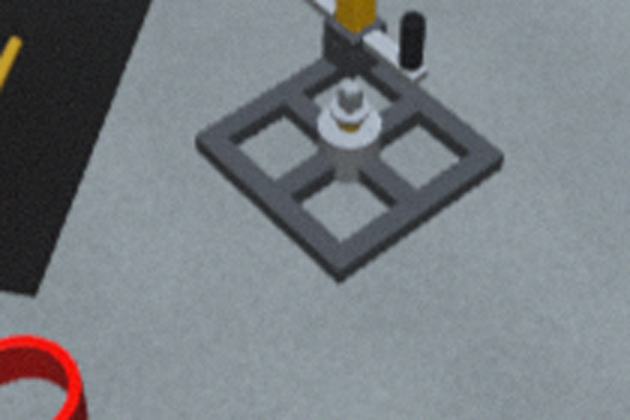

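```bash
python3 -m jog '[{"fingers":0.015,"x":-0.0012,"y":0.0005,"z":0.013,"rx":0,"ry":0,"rz":0},{"fingers":0.015,"x":0,"y":0,"z":0.013,"rx":0,"ry":0,"rz":0},{"fingers":0.015,"x":0,"y":0,"z":0,"rx":0,"ry":0,"rz":0}]'
python3 -W ignore -c "
from h import *
to(.5523,-.014,.118,51.5)
p,d=r.grab_frame('side');cv2.imwrite('pics/s2.png',cv2.resize(p[150:240,237:357],(800,600),interpolation=cv2.INTER_CUBIC)[:,:,::-1])
k=r.get_calibration('side');E=np.linalg.inv(k['extrinsics'])
for P in([.5521,-.012,.065],[.551,-.013,.065],[.551,-.013,.092],[.551,-.013,.132]):
  q=k['mtx']@(E@[*P,1])[:3];q/=q[2];print(((q[:2]-[237,150])*20/3).round(1))
"
```

```text
clock: 9.12
tcp_pos: [0.5513, -0.0142, 0.1437]
orientation: [-1.035, -2.963, 0.003]
contact_force: [0.1, 0.1, -3.8]
grip_width: 0.0195
gripper_force: 60.0
t 9.12 tcp [ 0.5513 -0.0142  0.1437] tilt [-0.003 -0.    -1.   ] yaw y 51.5 shift mm [-0.7  0.8 25.7] rz -0.0 F [ 0.1  0.1 -3.8] j7 1.02 w 0.0195
[394. 364.]
[397.5 362.4]
[399.5 310.1]
[402.5 229.1]
```

View pics/s2.png

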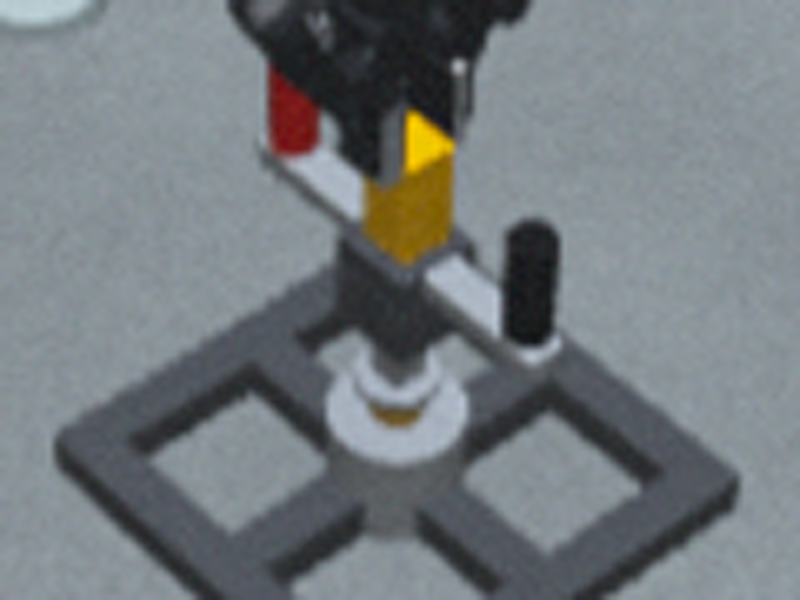

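The side view has the hub (column 402) directly above the collar (397), with the bar parallel to the foot's edge. The alignment is good, so I'll lower it gently.

```bash
python3 -m jog '[{"fingers":0.015,"x":-0.0003,"y":0.0004,"z":0.003,"rx":0,"ry":0,"rz":0},{"fingers":0.015,"x":0,"y":0,"z":0.003,"rx":0,"ry":0,"rz":0},{"fingers":0.015,"x":0,"y":0,"z":0,"rx":0,"ry":0,"rz":0}]'
python3 -m jog '[{"fingers":0.015,"x":0,"y":0,"z":0.002,"rx":0,"ry":0,"rz":0},{"fingers":0.015,"x":0,"y":0,"z":0.001,"rx":0,"ry":0,"rz":0},{"fingers":0.015,"x":0,"y":0,"z":0,"rx":0,"ry":0,"rz":0}]'
```

```text
clock: 9.55
tcp_pos: [0.553, -0.014, 0.1394]
orientation: [-1.036, -2.966, 0.0]
contact_force: [-0.1, 0.2, -4.0]
grip_width: 0.0202
gripper_force: 60.0
clock: 9.93
tcp_pos: [0.554, -0.0142, 0.1374]
orientation: [1.036, 2.964, 0.001]
contact_force: [-1.5, -0.5, 5.0]
grip_width: 0.0199
gripper_force: 61.0
```

```bash
python3 -m jog '[{"fingers":0.015,"x":0,"y":0,"z":0.001,"rx":0,"ry":0,"rz":0},{"fingers":0.015,"x":0,"y":0,"z":0,"rx":0,"ry":0,"rz":0}]'
python3 -W ignore -c "
from h import *
to(.551,-.013,.118,51.5); print(r.get_obs()['moment'])
p,d=r.grab_frame('side');cv2.imwrite('pics/s3.png',cv2.resize(p[150:240,237:357],(800,600),interpolation=cv2.INTER_CUBIC)[:,:,::-1])
to(.551,-.013,.118,51.5)
"
```

```text
clock: 10.18
tcp_pos: [0.5545, -0.0144, 0.137]
orientation: [1.036, 2.963, 0.002]
contact_force: [-1.3, -0.3, 9.9]
grip_width: 0.0201
gripper_force: 61.6
t 10.18 tcp [ 0.5545 -0.0144  0.137 ] tilt [ 0.003  0.    -1.   ] yaw y 51.5 shift mm [ 3.6 -1.1 19. ] rz -0.0 F [-1.3 -0.3  9.9] j7 1.02 w 0.0201
[-0.17619689  0.40996623  0.05124853]
t 10.22 tcp [ 0.5545 -0.0144  0.137 ] tilt [ 0.003  0.    -1.   ] yaw y 51.5 shift mm [ 3.6 -1.2 19. ] rz -0.0 F [-0.9 -0.8  8.6] j7 1.02 w 0.0201
```

View pics/s3.png

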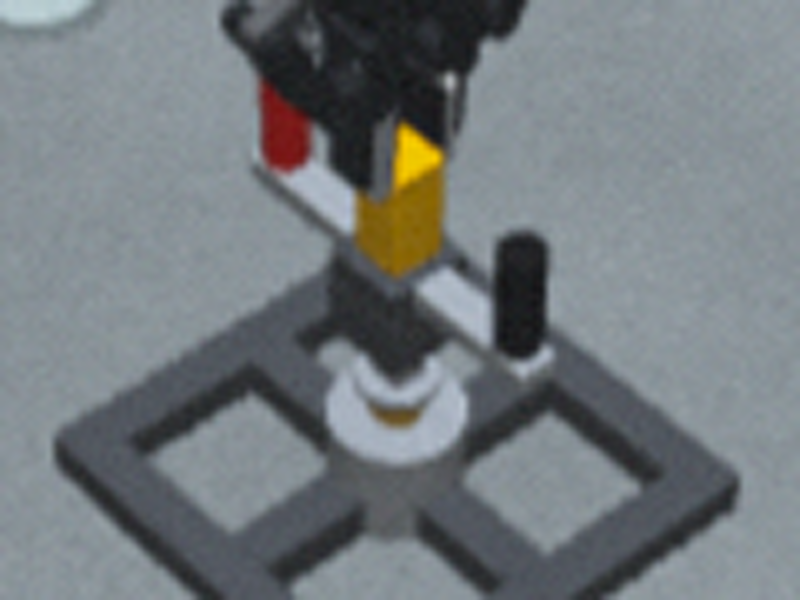

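```bash
python3 -m jog '[{"fingers":0.015,"x":0.0018,"y":-0.0014,"z":-0.002,"rx":0,"ry":0,"rz":0},{"fingers":0.015,"x":0,"y":0,"z":0,"rx":0,"ry":0,"rz":0},{"fingers":0.015,"x":0,"y":0,"z":0,"rx":0,"ry":0,"rz":0}]'
python3 -W ignore -c "
from h import *
to(.5522,-.0142,.118,51.5)"
python3 -m jog '[{"fingers":0.015,"x":0,"y":0,"z":0.002,"rx":0,"ry":0,"rz":0},{"fingers":0.015,"x":0,"y":0,"z":0.002,"rx":0,"ry":0,"rz":0},{"fingers":0.015,"x":0,"y":0,"z":0,"rx":0,"ry":0,"rz":0}]'
```

```text
clock: 10.6
tcp_pos: [0.5511, -0.0139, 0.1377]
orientation: [1.036, 2.965, 0.001]
contact_force: [0.0, 0.7, 2.7]
grip_width: 0.0202
gripper_force: 60.7
t 10.6 tcp [ 0.5511 -0.0139  0.1377] tilt [ 0.001  0.    -1.   ] yaw y 51.5 shift mm [-1.   0.4 19.7] rz -0.0 F [0.  0.7 2.7] j7 1.02 w 0.0202
clock: 10.98
tcp_pos: [0.5513, -0.0134, 0.1335]
orientation: [1.036, 2.965, 0.002]
contact_force: [1.9, 2.3, -2.4]
grip_width: 0.0201
gripper_force: 60.2
```

```bash
python3 -m jog '[{"fingers":0.015,"x":0,"y":0,"z":0.003,"rx":0,"ry":0,"rz":0},{"fingers":0.015,"x":0,"y":0,"z":0.003,"rx":0,"ry":0,"rz":0},{"fingers":0.015,"x":0,"y":0,"z":0,"rx":0,"ry":0,"rz":0}]'
python3 -m jog '[{"fingers":0.015,"x":0,"y":0,"z":0.003,"rx":0,"ry":0,"rz":0},{"fingers":0.015,"x":0,"y":0,"z":0.003,"rx":0,"ry":0,"rz":0},{"fingers":0.015,"x":0,"y":0,"z":0.001,"rx":0,"ry":0,"rz":0}]'
python3 -W ignore -c "
from h import *
to(.5522,-.0142,.118,51.5)"
```

```text
clock: 11.35
tcp_pos: [0.5507, -0.0133, 0.1268]
orientation: [-1.035, -2.965, -0.0]
contact_force: [3.7, 3.5, -6.3]
grip_width: 0.0203
gripper_force: 59.8
clock: 11.72
tcp_pos: [0.5513, -0.0138, 0.1205]
orientation: [1.036, 2.965, 0.001]
contact_force: [3.8, 3.3, -0.3]
grip_width: 0.02
gripper_force: 60.4
t 11.72 tcp [ 0.5513 -0.0138  0.1205] tilt [ 0.001  0.    -1.   ] yaw y 51.5 shift mm [-1.   0.2  2.5] rz -0.0 F [ 3.8  3.3 -0.3] j7 1.03 w 0.02
```

```bash
python3 -m jog '[{"fingers":0.015,"x":0,"y":0.0003,"z":0.0015,"rx":0,"ry":0,"rz":0},{"fingers":0.015,"x":0,"y":0,"z":0,"rx":0,"ry":0,"rz":0}]'
python3 -m jog '[{"fingers":0.015,"x":0,"y":0,"z":0.0015,"rx":0,"ry":0,"rz":0},{"fingers":0.015,"x":0,"y":0,"z":0,"rx":0,"ry":0,"rz":0}]'
```

```text
clock: 11.98
tcp_pos: [0.5512, -0.0137, 0.1189]
orientation: [1.036, 2.966, 0.0]
contact_force: [1.6, 4.5, -1.6]
grip_width: 0.0198
gripper_force: 60.2
clock: 12.22
tcp_pos: [0.5515, -0.0137, 0.1179]
orientation: [1.036, 2.965, 0.001]
contact_force: [2.6, 4.1, 3.7]
grip_width: 0.0198
gripper_force: 60.8
```

```bash
python3 -m jog '[{"fingers":0.05,"x":0,"y":0,"z":0,"rx":0,"ry":0,"rz":0},{"fingers":0.05,"x":0,"y":0,"z":0,"rx":0,"ry":0,"rz":0},{"fingers":0.05,"x":0,"y":0,"z":-0.01,"rx":0,"ry":0,"rz":0},{"fingers":0.05,"x":0,"y":0,"z":-0.04,"rx":0,"ry":0,"rz":0},{"fingers":0.05,"x":0,"y":-0.03,"z":-0.04,"rx":0,"ry":0,"rz":0},{"fingers":0.05,"x":0,"y":-0.06,"z":-0.02,"rx":0,"ry":0,"rz":0},{"fingers":0.05,"x":0,"y":-0.06,"z":0,"rx":0,"ry":0,"rz":0},{"fingers":0.05,"x":0,"y":0,"z":0,"rx":0,"ry":0,"rz":0}]'
python3 -W ignore - <<'E'
from h import *
np.set_printoptions(precision=4,suppress=True)
for c in('top','side'):
    p,W=cloud(c,2); z=W[...,2]; hsv=cv2.cvtColor(p,cv2.COLOR_RGB2HSV)
    n=(np.hypot(W[...,0]-.551,W[...,1]+.013)<.08)&(z>.14)&(z<.16)
    red=n&((hsv[...,0]<8)|(hsv[...,0]>172))&(hsv[...,1]>120); yel=n&(abs(hsv[...,0]-22)<8)&(hsv[...,1]>120)
    bl=n&(np.hypot(W[...,0]-.503,W[...,1]-.025)<.02)
    a,b,y=[W[m].mean(0) for m in(red,bl,yel)];d=a-b
    print(c,red.sum(),bl.sum(),yel.sum(),a,b,y,"mid",(a+b)/2,"yaw",np.degrees(np.arctan2(d[1],d[0])),np.hypot(*d[:2]))
to(.551,-.013,.2,51.5)
E
```

```text
clock: 13.22
tcp_pos: [0.4549, -0.1348, 0.2281]
orientation: [-1.049, -2.961, -0.001]
contact_force: [0.6, 0.7, 0.5]
grip_width: 0.0502
gripper_force: 0.0
top 60 63 99 [ 0.5962 -0.0524  0.149 ] [0.5031 0.0225 0.1489] [ 0.5491 -0.0146  0.1492] mid [ 0.5496 -0.0149  0.1489] yaw -38.831420258421886 0.11948519611083469
side 49 60 88 [ 0.5977 -0.0465  0.1477] [0.5046 0.0281 0.148 ] [ 0.5501 -0.0085  0.1486] mid [ 0.5512 -0.0092  0.1479] yaw -38.6717936022121 0.11930807629768875
t 13.43 tcp [ 0.4587 -0.1296  0.2274] tilt [ 0.  0. -1.] yaw y 51.6 shift mm [  0.2 148.7  27.4] rz 0.1 F [ 1.2 -0.6 -0.2] j7 1.14 w 0.0503
```

```bash
cat >> h.py <<'E'
C=np.array([.5504,-.0125]); Z0=.112
def knob(w):
    a=np.radians(-38.7-w); return np.array([*(C+.06*np.array([np.cos(a),np.sin(a)])),Z0-.003*max(w-4,0)/360])
def rows(ws):
    o=r.get_obs(); R=Ro.from_rotvec(o["orientation"]).as_matrix(); p=np.array(o["tcp_pos"])
    for w in ws:
        q=knob(w); s=R.T@(q-p); p=q; print(w,np.round(s*1000,1))
def stat():
    o=r.get_obs(); p=np.array(o["tcp_pos"]); v=p[:2]-C; a=np.degrees(np.arctan2(v[1],v[0])); F=np.array(o["contact_force"])
    u=v/np.hypot(*v); t=np.array([u[1],-u[0]])
    print("t %.2f wrench %.1f r %.1f z %.1f Frad %.1f Fcw %.1f Fz %.1f yaw ok %s grip %.3f"%(o["clock"],(-38.7-a+20)%360-20,1000*np.hypot(*v),1000*p[2],F[:2]@u,F[:2]@t,F[2],np.round(o["orientation"],2),o["grip_width"]))
    return F[:2]@t
E
python3 -c "
from h import *
to(*knob(0)[:2],.112)"
```

```text
t 13.43 tcp [ 0.4587 -0.1296  0.2274] tilt [ 0.  0. -1.] yaw y 51.6 shift mm [-59.  148.4 115.4] rz None F [ 1.2 -0.6 -0.2] j7 1.14 w 0.0503
```

```bash
python3 -m jog '[{"fingers":0.05,"x":-0.0197,"y":0.0495,"z":0,"rx":0,"ry":0,"rz":0},{"fingers":0.05,"x":-0.0197,"y":0.0495,"z":0,"rx":0,"ry":0,"rz":0},{"fingers":0.05,"x":-0.0196,"y":0.0494,"z":0,"rx":0,"ry":0,"rz":0},{"fingers":0.05,"x":0,"y":0,"z":0.04,"rx":0,"ry":0,"rz":0},{"fingers":0.05,"x":0,"y":0,"z":0,"rx":0,"ry":0,"rz":0},{"fingers":0.05,"x":0,"y":0,"z":0,"rx":0,"ry":0,"rz":0}]' 30
python3 -c "
from h import *
to(*knob(0)[:2],.112)"
```

```text
clock: 14.18
tcp_pos: [0.5968, -0.0512, 0.188]
orientation: [1.036, 2.966, -0.0]
contact_force: [-0.3, -0.5, 0.5]
grip_width: 0.0503
gripper_force: 0.0
t 14.18 tcp [ 0.5968 -0.0512  0.188 ] tilt [ 0. -0. -1.] yaw y 51.5 shift mm [ 0.5  1.2 76. ] rz None F [-0.3 -0.5  0.5] j7 1.09 w 0.0503
```

```bash
python3 -m jog '[{"fingers":0.05,"x":0.0005,"y":0.0012,"z":0.03,"rx":0,"ry":0,"rz":0},{"fingers":0.05,"x":0,"y":0,"z":0.03,"rx":0,"ry":0,"rz":0},{"fingers":0.05,"x":0,"y":0,"z":0.016,"rx":0,"ry":0,"rz":0},{"fingers":0.05,"x":0,"y":0,"z":0,"rx":0,"ry":0,"rz":0},{"fingers":0.012,"x":0,"y":0,"z":0,"rx":0,"ry":0,"rz":0},{"fingers":0.012,"x":0,"y":0,"z":0,"rx":0,"ry":0,"rz":0},{"fingers":0.012,"x":0,"y":0,"z":0,"rx":0,"ry":0,"rz":0},{"fingers":0.012,"x":0,"y":0,"z":0,"rx":0,"ry":0,"rz":0}]' 30
python3 -c "
from h import *
stat();to(*knob(0)); rows(range(12,181,12))"
```

```text
clock: 15.18
tcp_pos: [0.5982, -0.0503, 0.1123]
orientation: [1.036, 2.963, 0.001]
contact_force: [1.9, -1.6, 4.8]
grip_width: 0.0164
gripper_force: 29.5
t 15.18 wrench -0.3 r 61.0 z 112.3 Frad 2.4 Fcw 0.1 Fz 4.8 yaw ok [1.04 2.96 0.  ] grip 0.016
t 15.18 tcp [ 0.5982 -0.0503  0.1123] tilt [ 0.003 -0.    -1.   ] yaw y 51.5 shift mm [ 1.  -0.4  0.2] rz None F [ 1.9 -1.6  4.8] j7 1.14 w 0.0164
12 [  2.3 -12.8   0.3]
24 [  3.9 -11.9   0.1]
36 [  6.3 -10.8   0.1]
48 [ 8.4 -9.3  0.1]
60 [10.2 -7.3  0.1]
72 [11.5 -5.1  0.1]
84 [12.3 -2.6  0.1]
96 [12.5  0.   0.1]
108 [12.3  2.6  0.1]
120 [11.4  5.1  0.1]
132 [10.1  7.4  0.1]
144 [8.4 9.3 0.1]
156 [ 6.2 10.9  0.1]
168 [ 3.8 11.9  0.1]
180 [ 1.3 12.5  0.1]
```

```bash
python3 -m jog '[{"fingers":0.012,"x":0.0018,"y":-0.0125,"z":0,"rx":0,"ry":0,"rz":0},{"fingers":0.012,"x":0.0039,"y":-0.0119,"z":0.0001,"rx":0,"ry":0,"rz":0},{"fingers":0.012,"x":0.0063,"y":-0.0108,"z":0.0001,"rx":0,"ry":0,"rz":0},{"fingers":0.012,"x":0.0084,"y":-0.0093,"z":0.0001,"rx":0,"ry":0,"rz":0}]'
python3 -c "
from h import *
stat();rows(range(60,181,12))"
```

```text
clock: 15.68
tcp_pos: [0.5536, -0.0727, 0.1116]
orientation: [1.037, 2.963, 0.001]
contact_force: [3.7, -0.4, 5.1]
grip_width: 0.0164
gripper_force: 29.7
t 15.68 wrench 48.2 r 60.3 z 111.6 Frad 0.6 Fcw -3.7 Fz 5.1 yaw ok [1.04 2.96 0.  ] grip 0.016
60 [10.2 -7.   0. ]
72 [11.5 -5.1  0.1]
84 [12.3 -2.6  0.1]
96 [12.5  0.   0.1]
108 [12.3  2.6  0.1]
120 [11.4  5.1  0.1]
132 [10.1  7.4  0.1]
144 [8.4 9.3 0.1]
156 [ 6.2 10.9  0.1]
168 [ 3.8 11.9  0.1]
180 [ 1.3 12.5  0.1]
```

```bash
python3 -m jog '[{"fingers":0.012,"x":0.0102,"y":-0.0072,"z":0,"rx":0,"ry":0,"rz":0},{"fingers":0.012,"x":0.0115,"y":-0.0051,"z":0.0001,"rx":0,"ry":0,"rz":0},{"fingers":0.012,"x":0.0123,"y":-0.0026,"z":0.0001,"rx":0,"ry":0,"rz":0},{"fingers":0.012,"x":0.0125,"y":0,"z":0.0001,"rx":0,"ry":0,"rz":0},{"fingers":0.012,"x":0.0123,"y":0.0026,"z":0.0001,"rx":0,"ry":0,"rz":0}]'
python3 -c "
from h import *
stat();rows([120,132,144,156,168,176])"
```

```text
clock: 16.3
tcp_pos: [0.499, -0.0448, 0.1106]
orientation: [1.037, 2.965, -0.001]
contact_force: [4.8, -2.0, 2.0]
grip_width: 0.0163
gripper_force: 29.5
t 16.30 wrench 109.1 r 60.7 z 110.6 Frad -2.9 Fcw -4.3 Fz 2.0 yaw ok [ 1.04  2.97 -0.  ] grip 0.016
120 [10.1  5.4 -0.5]
132 [10.1  7.4  0.1]
144 [8.4 9.3 0.1]
156 [ 6.2 10.9  0.1]
168 [ 3.8 11.9  0.1]
176 [1.1 8.3 0.1]
```

```bash
python3 -m jog '[{"fingers":0.012,"x":0.0107,"y":0.0052,"z":0,"rx":0,"ry":0,"rz":0},{"fingers":0.012,"x":0.0101,"y":0.0074,"z":0,"rx":0,"ry":0,"rz":0},{"fingers":0.012,"x":0.0084,"y":0.0093,"z":0.0001,"rx":0,"ry":0,"rz":0},{"fingers":0.012,"x":0.0062,"y":0.0109,"z":0.0001,"rx":0,"ry":0,"rz":0},{"fingers":0.012,"x":0.0038,"y":0.0119,"z":0.0001,"rx":0,"ry":0,"rz":0},{"fingers":0.012,"x":0.0011,"y":0.0083,"z":0.0001,"rx":0,"ry":0,"rz":0},{"fingers":0.012,"x":0,"y":0,"z":0,"rx":0,"ry":0,"rz":0},{"fingers":0.012,"x":0,"y":0,"z":0,"rx":0,"ry":0,"rz":0}]'
python3 -c "
from h import *
stat();rows([164,152,140,128,116,104,92])"
```

```text
clock: 17.3
tcp_pos: [0.5, 0.0229, 0.1097]
orientation: [-1.034, -2.963, 0.001]
contact_force: [-1.4, -0.6, 6.6]
grip_width: 0.0166
gripper_force: 29.8
t 17.30 wrench 176.4 r 61.6 z 109.7 Frad 0.8 Fcw -1.3 Fz 6.6 yaw ok [-1.03 -2.96  0.  ] grip 0.017
164 [ -3.7 -12.6  -0.9]
152 [ -4.7 -11.6  -0.1]
140 [ -7.  -10.4  -0.1]
128 [-9.  -8.8 -0.1]
116 [-10.6  -6.7  -0.1]
104 [-11.8  -4.3  -0.1]
92 [-12.4  -1.8  -0.1]
```

```bash
python3 -m jog '[{"fingers":0.012,"x":-0.0025,"y":-0.0124,"z":-0.0004,"rx":0,"ry":0,"rz":0},{"fingers":0.012,"x":-0.0047,"y":-0.0116,"z":-0.0001,"rx":0,"ry":0,"rz":0},{"fingers":0.012,"x":-0.007,"y":-0.0104,"z":-0.0001,"rx":0,"ry":0,"rz":0},{"fingers":0.012,"x":-0.009,"y":-0.0088,"z":-0.0001,"rx":0,"ry":0,"rz":0},{"fingers":0.012,"x":-0.0106,"y":-0.0067,"z":-0.0001,"rx":0,"ry":0,"rz":0},{"fingers":0.012,"x":-0.0118,"y":-0.0043,"z":-0.0001,"rx":0,"ry":0,"rz":0},{"fingers":0.012,"x":-0.0124,"y":-0.0018,"z":-0.0001,"rx":0,"ry":0,"rz":0},{"fingers":0.012,"x":0,"y":0,"z":0,"rx":0,"ry":0,"rz":0}]'
python3 -c "
from h import *
stat();rows([86,90,102,114,126,138,150,162,174])"
```

```text
clock: 18.3
tcp_pos: [0.512, -0.0591, 0.1108]
orientation: [-1.038, -2.965, 0.0]
contact_force: [0.2, 4.5, 1.4]
grip_width: 0.0165
gripper_force: 29.6
t 18.30 wrench 90.8 r 60.4 z 110.8 Frad -3.6 Fcw 2.7 Fz 1.4 yaw ok [-1.04 -2.96  0.  ] grip 0.017
86 [-5.   0.6 -0.6]
90 [ 4.2 -0.1  0. ]
102 [12.5  1.3  0.1]
114 [11.9  3.9  0.1]
126 [10.8  6.3  0.1]
138 [9.3 8.4 0.1]
150 [ 7.4 10.2  0.1]
162 [ 5.1 11.5  0.1]
174 [ 2.6 12.3  0.1]
```

```bash
python3 -m jog '[{"fingers":0.012,"x":0.0118,"y":0.0013,"z":0.0001,"rx":0,"ry":0,"rz":0},{"fingers":0.012,"x":0.0119,"y":0.0039,"z":0.0001,"rx":0,"ry":0,"rz":0},{"fingers":0.012,"x":0.0108,"y":0.0063,"z":0.0001,"rx":0,"ry":0,"rz":0},{"fingers":0.012,"x":0.0093,"y":0.0084,"z":0.0001,"rx":0,"ry":0,"rz":0},{"fingers":0.012,"x":0.0074,"y":0.0102,"z":0.0001,"rx":0,"ry":0,"rz":0},{"fingers":0.012,"x":0.0051,"y":0.0115,"z":0.0001,"rx":0,"ry":0,"rz":0},{"fingers":0.012,"x":0.0026,"y":0.0123,"z":0.0001,"rx":0,"ry":0,"rz":0}]'
python3 -c "
from h import *
stat();rows(range(186,263,12));rows([262])"
```

```text
clock: 19.18
tcp_pos: [0.4975, 0.0191, 0.1101]
orientation: [-1.037, -2.964, 0.005]
contact_force: [0.9, -5.3, -0.9]
grip_width: 0.0164
gripper_force: 29.8
t 19.18 wrench 172.2 r 61.6 z 110.1 Frad -3.5 Fcw -4.1 Fz -0.9 yaw ok [-1.04 -2.96  0.  ] grip 0.016
186 [-1.4 14.7 -0.5]
198 [-2.6 12.3  0.1]
210 [-5.1 11.4  0.1]
222 [-7.4 10.1  0.1]
234 [-9.3  8.4  0.1]
246 [-10.9   6.2   0.1]
258 [-11.9   3.8   0.1]
262 [-52.9  67.7  -0. ]
```

```bash
python3 -m jog '[{"fingers":0.012,"x":-0.0008,"y":0.0135,"z":0,"rx":0,"ry":0,"rz":0},{"fingers":0.012,"x":-0.0026,"y":0.0123,"z":0.0001,"rx":0,"ry":0,"rz":0},{"fingers":0.012,"x":-0.0051,"y":0.0114,"z":0.0001,"rx":0,"ry":0,"rz":0},{"fingers":0.012,"x":-0.0074,"y":0.0101,"z":0.0001,"rx":0,"ry":0,"rz":0},{"fingers":0.012,"x":-0.0093,"y":0.0084,"z":0.0001,"rx":0,"ry":0,"rz":0},{"fingers":0.012,"x":-0.0109,"y":0.0062,"z":0.0001,"rx":0,"ry":0,"rz":0}]'
python3 -c "
from h import *
stat();rows([258,262])"
```

```text
clock: 19.92
tcp_pos: [0.5668, 0.0474, 0.11]
orientation: [-1.035, -2.966, -0.001]
contact_force: [-4.0, 1.0, 4.4]
grip_width: 0.0163
gripper_force: 30.4
t 19.93 wrench 246.6 r 62.1 z 110.0 Frad -0.1 Fcw -4.1 Fz 4.4 yaw ok [-1.03 -2.97 -0.  ] grip 0.016
258 [-12.2   1.7   0.1]
262 [-4.1  0.7  0. ]
```

```bash
python3 -m jog '[{"fingers":0.012,"x":-0.012,"y":0.0028,"z":0.0001,"rx":0,"ry":0,"rz":0},{"fingers":0.012,"x":-0.0055,"y":0.0008,"z":0,"rx":0,"ry":0,"rz":0},{"fingers":0.012,"x":0,"y":0,"z":0,"rx":0,"ry":0,"rz":0}]'
python3 -c "
from h import *
stat();rows([252,240,228,216,204,192,180,176])"
```

```text
clock: 20.3
tcp_pos: [0.5835, 0.0393, 0.1102]
orientation: [1.036, 2.964, 0.003]
contact_force: [-2.1, 4.7, 5.6]
grip_width: 0.016
gripper_force: 30.2
t 20.30 wrench 263.8 r 61.5 z 110.2 Frad 2.8 Fcw -4.3 Fz 5.6 yaw ok [1.04 2.96 0.  ] grip 0.016
252 [12.  -4.   0.3]
240 [11.5 -5.1 -0.1]
228 [10.2 -7.3 -0.1]
216 [ 8.4 -9.3 -0.1]
204 [  6.3 -10.8  -0.1]
192 [  3.9 -11.9  -0.1]
180 [  1.4 -12.5  -0.1]
176 [-0.1 -4.2 -0. ]
```

```bash
python3 -m jog '[{"fingers":0.012,"x":0.012,"y":-0.0032,"z":0,"rx":0,"ry":0,"rz":0},{"fingers":0.012,"x":0.0115,"y":-0.0051,"z":-0.0001,"rx":0,"ry":0,"rz":0},{"fingers":0.012,"x":0.0102,"y":-0.0073,"z":-0.0001,"rx":0,"ry":0,"rz":0},{"fingers":0.012,"x":0.0084,"y":-0.0093,"z":-0.0001,"rx":0,"ry":0,"rz":0},{"fingers":0.012,"x":0.0063,"y":-0.0108,"z":-0.0001,"rx":0,"ry":0,"rz":0},{"fingers":0.012,"x":0.0039,"y":-0.0119,"z":-0.0001,"rx":0,"ry":0,"rz":0},{"fingers":0.012,"x":0.0013,"y":-0.0125,"z":-0.0001,"rx":0,"ry":0,"rz":0},{"fingers":0.012,"x":0,"y":0,"z":0,"rx":0,"ry":0,"rz":0}]'
python3 -c "
from h import *
stat();rows([192,204,216,228,240,252,264])"
```

```text
clock: 21.3
tcp_pos: [0.5014, 0.0232, 0.1104]
orientation: [-1.039, -2.964, 0.001]
contact_force: [1.9, 0.4, 2.1]
grip_width: 0.0161
gripper_force: 29.9
t 21.30 wrench 177.3 r 60.6 z 110.4 Frad -1.3 Fcw 1.4 Fz 2.1 yaw ok [-1.04 -2.96  0.  ] grip 0.016
192 [-1.9 15.3 -0.1]
204 [-3.9 11.9  0.1]
216 [-6.3 10.9  0.1]
228 [-8.4  9.3  0.1]
240 [-10.2   7.4   0.1]
252 [-11.5   5.1   0.1]
264 [-12.3   2.6   0.1]
```

```bash
python3 -m jog '[{"fingers":0.012,"x":-0.0012,"y":0.0148,"z":0,"rx":0,"ry":0,"rz":0},{"fingers":0.012,"x":-0.0039,"y":0.012,"z":0.0001,"rx":0,"ry":0,"rz":0},{"fingers":0.012,"x":-0.0063,"y":0.0109,"z":0.0001,"rx":0,"ry":0,"rz":0},{"fingers":0.012,"x":-0.0084,"y":0.0093,"z":0.0001,"rx":0,"ry":0,"rz":0},{"fingers":0.012,"x":-0.0102,"y":0.0074,"z":0.0001,"rx":0,"ry":0,"rz":0},{"fingers":0.012,"x":-0.0115,"y":0.0051,"z":0.0001,"rx":0,"ry":0,"rz":0},{"fingers":0.012,"x":-0.0123,"y":0.0026,"z":0.0001,"rx":0,"ry":0,"rz":0}]'
python3 -c "
from h import *
stat();rows([264,272,280,288,292])"
```

```text
clock: 22.18
tcp_pos: [0.5832, 0.041, 0.1093]
orientation: [-1.033, -2.964, 0.001]
contact_force: [-3.5, 0.7, 5.5]
grip_width: 0.0164
gripper_force: 30.5
t 22.18 wrench 262.8 r 62.8 z 109.3 Frad -1.3 Fcw -3.3 Fz 5.5 yaw ok [-1.03 -2.96  0.  ] grip 0.016
264 [-1.6 -2.6 -0.5]
272 [-8.4  0.3  0. ]
280 [-8.3 -0.9  0. ]
288 [-8.1 -2.1  0. ]
292 [-3.9 -1.5  0. ]
```

```bash
python3 -m jog '[{"fingers":0.012,"x":-0.0084,"y":0.0003,"z":0,"rx":0,"ry":0,"rz":0},{"fingers":0.012,"x":-0.0083,"y":-0.0011,"z":0,"rx":0,"ry":0,"rz":0},{"fingers":0.012,"x":-0.0081,"y":-0.0024,"z":0,"rx":0,"ry":0,"rz":0},{"fingers":0.012,"x":-0.0039,"y":-0.0017,"z":0,"rx":0,"ry":0,"rz":0},{"fingers":0.012,"x":0,"y":0,"z":0,"rx":0,"ry":0,"rz":0}]'
python3 -c "
from h import *
stat();rows(range(294,342,4))"
```

```text
clock: 22.8
tcp_pos: [0.6036, 0.0187, 0.11]
orientation: [1.036, 2.965, 0.002]
contact_force: [1.8, 4.0, 3.3]
grip_width: 0.0162
gripper_force: 30.1
t 22.80 wrench 290.9 r 61.7 z 110.0 Frad 3.6 Fcw -2.5 Fz 3.3 yaw ok [1.04 2.96 0.  ] grip 0.016
294 [-2.4 -2.8  0.4]
298 [-3.8 -1.8  0. ]
302 [-3.6 -2.1  0. ]
306 [-3.5 -2.4  0. ]
310 [-3.3 -2.6  0. ]
314 [-3.1 -2.8  0. ]
318 [-2.9 -3.   0. ]
322 [-2.7 -3.2  0. ]
326 [-2.5 -3.4  0. ]
330 [-2.2 -3.6  0. ]
334 [-2.  -3.7  0. ]
338 [-1.7 -3.8  0. ]
```

```bash
cat > chk.py <<'E'
import sys
from h import *
sys.exit(stat()<-6.3)
E
set -e
python3 -m jog '[{"fingers":0.012,"x":-0.0018,"y":-0.0009,"z":0.0002,"rx":0,"ry":0,"rz":0},{"fingers":0.012,"x":-0.0018,"y":-0.001,"z":0,"rx":0,"ry":0,"rz":0}]'>/dev/null; python3 chk.py
python3 -m jog '[{"fingers":0.012,"x":-0.0009,"y":-0.0005,"z":0,"rx":0,"ry":0,"rz":0},{"fingers":0.012,"x":-0.0009,"y":-0.0005,"z":0,"rx":0,"ry":0,"rz":0}]'>/dev/null; python3 chk.py
python3 -m jog '[{"fingers":0.012,"x":-0.0009,"y":-0.0005,"z":0,"rx":0,"ry":0,"rz":0},{"fingers":0.012,"x":-0.0009,"y":-0.0005,"z":0,"rx":0,"ry":0,"rz":0}]'>/dev/null; python3 chk.py
python3 -m jog '[{"fingers":0.012,"x":-0.0009,"y":-0.0006,"z":0,"rx":0,"ry":0,"rz":0}]'>/dev/null; python3 chk.py
python3 -m jog '[{"fingers":0.012,"x":-0.0009,"y":-0.0006,"z":0,"rx":0,"ry":0,"rz":0}]'>/dev/null; python3 chk.py
python3 -m jog '[{"fingers":0.012,"x":-0.0009,"y":-0.0006,"z":0,"rx":0,"ry":0,"rz":0}]'>/dev/null; python3 chk.py
python3 -m jog '[{"fingers":0.012,"x":-0.0009,"y":-0.0006,"z":0,"rx":0,"ry":0,"rz":0}]'>/dev/null; python3 chk.py
python3 -m jog '[{"fingers":0.012,"x":-0.0008,"y":-0.0006,"z":0,"rx":0,"ry":0,"rz":0}]'>/dev/null; python3 chk.py
```

```text
t 23.05 wrench 294.4 r 61.5 z 110.0 Frad 4.0 Fcw -4.2 Fz 4.6 yaw ok [1.03 2.96 0.  ] grip 0.017False
```

```bash
sed -i 's/sys.exit(.*/sys.exit(int(stat()<-6.3))/' chk.py
set -e
python3 -m jog '[{"fingers":0.012,"x":-0.0011,"y":-0.0003,"z":0,"rx":0,"ry":0,"rz":0},{"fingers":0.012,"x":-0.0009,"y":-0.0005,"z":0,"rx":0,"ry":0,"rz":0}]'>/dev/null; python3 chk.py
python3 -m jog '[{"fingers":0.012,"x":-0.0009,"y":-0.0005,"z":0,"rx":0,"ry":0,"rz":0},{"fingers":0.012,"x":-0.0009,"y":-0.0005,"z":0,"rx":0,"ry":0,"rz":0}]'>/dev/null; python3 chk.py
python3 -m jog '[{"fingers":0.012,"x":-0.0009,"y":-0.0006,"z":0,"rx":0,"ry":0,"rz":0}]'>/dev/null; python3 chk.py
python3 -m jog '[{"fingers":0.012,"x":-0.0009,"y":-0.0006,"z":0,"rx":0,"ry":0,"rz":0}]'>/dev/null; python3 chk.py
python3 -m jog '[{"fingers":0.012,"x":-0.0009,"y":-0.0006,"z":0,"rx":0,"ry":0,"rz":0}]'>/dev/null; python3 chk.py
python3 -m jog '[{"fingers":0.012,"x":-0.0009,"y":-0.0006,"z":0,"rx":0,"ry":0,"rz":0}]'>/dev/null; python3 chk.py
python3 -m jog '[{"fingers":0.012,"x":-0.0008,"y":-0.0006,"z":0,"rx":0,"ry":0,"rz":0}]'>/dev/null; python3 chk.py
python3 -m jog '[{"fingers":0.012,"x":-0.0008,"y":-0.0006,"z":0,"rx":0,"ry":0,"rz":0}]'>/dev/null; python3 chk.py
```

```text
t 23.30 wrench 296.5 r 61.5 z 110.0 Frad 3.3 Fcw -3.1 Fz 3.6 yaw ok [1.03 2.96 0.  ] grip 0.016
t 23.55 wrench 298.5 r 61.5 z 110.0 Frad 4.4 Fcw -3.7 Fz 3.0 yaw ok [1.03 2.96 0.  ] grip 0.016
t 23.68 wrench 299.5 r 61.5 z 110.1 Frad 3.9 Fcw -3.2 Fz 3.3 yaw ok [1.03 2.96 0.  ] grip 0.016
t 23.80 wrench 300.5 r 61.4 z 110.1 Frad 3.3 Fcw -3.7 Fz 3.3 yaw ok [1.03 2.96 0.  ] grip 0.016
t 23.93 wrench 301.5 r 61.4 z 110.1 Frad 3.6 Fcw -3.2 Fz 4.3 yaw ok [1.03 2.96 0.  ] grip 0.016
t 24.05 wrench 302.6 r 61.4 z 110.1 Frad 3.2 Fcw -3.5 Fz 4.2 yaw ok [1.03 2.96 0.  ] grip 0.016
t 24.18 wrench 303.5 r 61.4 z 110.1 Frad 3.6 Fcw -4.4 Fz 3.0 yaw ok [1.03 2.96 0.  ] grip 0.016
t 24.30 wrench 304.5 r 61.3 z 110.1 Frad 3.3 Fcw -3.7 Fz 3.5 yaw ok [1.03 2.96 0.  ] grip 0.016
```

```bash
set -e
python3 -m jog '[{"fingers":0.012,"x":-0.0008,"y":-0.0006,"z":0.0001,"rx":0,"ry":0,"rz":0}]'>/dev/null; python3 chk.py
python3 -m jog '[{"fingers":0.012,"x":-0.0008,"y":-0.0006,"z":0,"rx":0,"ry":0,"rz":0}]'>/dev/null; python3 chk.py
python3 -m jog '[{"fingers":0.012,"x":-0.0008,"y":-0.0006,"z":0,"rx":0,"ry":0,"rz":0}]'>/dev/null; python3 chk.py
python3 -m jog '[{"fingers":0.012,"x":-0.0008,"y":-0.0006,"z":0,"rx":0,"ry":0,"rz":0}]'>/dev/null; python3 chk.py
python3 -m jog '[{"fingers":0.012,"x":-0.0008,"y":-0.0006,"z":0,"rx":0,"ry":0,"rz":0}]'>/dev/null; python3 chk.py
python3 -m jog '[{"fingers":0.012,"x":-0.0008,"y":-0.0007,"z":0,"rx":0,"ry":0,"rz":0}]'>/dev/null; python3 chk.py
python3 -m jog '[{"fingers":0.012,"x":-0.0008,"y":-0.0007,"z":0,"rx":0,"ry":0,"rz":0}]'>/dev/null; python3 chk.py
python3 -m jog '[{"fingers":0.012,"x":-0.0007,"y":-0.0007,"z":0,"rx":0,"ry":0,"rz":0}]'>/dev/null; python3 chk.py
python3 -m jog '[{"fingers":0.012,"x":-0.0007,"y":-0.0007,"z":0,"rx":0,"ry":0,"rz":0}]'>/dev/null; python3 chk.py
python3 -m jog '[{"fingers":0.012,"x":-0.0007,"y":-0.0007,"z":0,"rx":0,"ry":0,"rz":0}]'>/dev/null; python3 chk.py
python3 -m jog '[{"fingers":0.012,"x":-0.0007,"y":-0.0007,"z":0,"rx":0,"ry":0,"rz":0}]'>/dev/null; python3 chk.py
python3 -m jog '[{"fingers":0.012,"x":-0.0007,"y":-0.0007,"z":0,"rx":0,"ry":0,"rz":0}]'>/dev/null; python3 chk.py
```

```text
t 24.43 wrench 305.5 r 61.4 z 110.0 Frad 4.1 Fcw -4.2 Fz 4.3 yaw ok [1.03 2.96 0.  ] grip 0.016
t 24.55 wrench 306.4 r 61.4 z 110.0 Frad 3.5 Fcw -4.0 Fz 4.2 yaw ok [1.03 2.96 0.  ] grip 0.016
t 24.68 wrench 307.3 r 61.4 z 110.0 Frad 3.7 Fcw -3.8 Fz 3.0 yaw ok [1.03 2.96 0.  ] grip 0.016
t 24.80 wrench 308.3 r 61.4 z 110.0 Frad 3.6 Fcw -3.4 Fz 3.4 yaw ok [1.03 2.96 0.  ] grip 0.016
t 24.93 wrench 309.3 r 61.4 z 110.0 Frad 2.9 Fcw -3.9 Fz 3.7 yaw ok [1.03 2.96 0.  ] grip 0.016
t 25.05 wrench 310.3 r 61.4 z 110.0 Frad 4.0 Fcw -3.8 Fz 1.7 yaw ok [1.03 2.96 0.  ] grip 0.016
t 25.18 wrench 311.3 r 61.4 z 110.0 Frad 3.6 Fcw -3.4 Fz 3.0 yaw ok [1.03 2.96 0.  ] grip 0.016
t 25.30 wrench 312.3 r 61.4 z 110.0 Frad 4.2 Fcw -3.8 Fz 2.7 yaw ok [1.03 2.96 0.  ] grip 0.016
t 25.43 wrench 313.2 r 61.3 z 110.0 Frad 3.1 Fcw -3.7 Fz 3.3 yaw ok [1.03 2.96 0.  ] grip 0.017
t 25.55 wrench 314.1 r 61.3 z 110.0 Frad 3.4 Fcw -3.5 Fz 3.8 yaw ok [1.03 2.96 0.  ] grip 0.016
t 25.68 wrench 315.1 r 61.3 z 110.0 Frad 3.8 Fcw -3.8 Fz 2.5 yaw ok [1.03 2.96 0.  ] grip 0.016
t 25.80 wrench 316.1 r 61.3 z 110.0 Frad 2.9 Fcw -3.6 Fz 2.9 yaw ok [1.03 2.96 0.  ] grip 0.017
```

```bash
set -e
python3 -m jog '[{"fingers":0.012,"x":-0.0007,"y":-0.0007,"z":0.0002,"rx":0,"ry":0,"rz":0}]'>/dev/null; python3 chk.py
python3 -m jog '[{"fingers":0.012,"x":-0.0007,"y":-0.0007,"z":0,"rx":0,"ry":0,"rz":0}]'>/dev/null; python3 chk.py
python3 -m jog '[{"fingers":0.012,"x":-0.0007,"y":-0.0007,"z":0,"rx":0,"ry":0,"rz":0}]'>/dev/null; python3 chk.py
python3 -m jog '[{"fingers":0.012,"x":-0.0007,"y":-0.0008,"z":0,"rx":0,"ry":0,"rz":0}]'>/dev/null; python3 chk.py
python3 -m jog '[{"fingers":0.012,"x":-0.0006,"y":-0.0008,"z":0,"rx":0,"ry":0,"rz":0}]'>/dev/null; python3 chk.py
python3 -m jog '[{"fingers":0.012,"x":-0.0006,"y":-0.0008,"z":0,"rx":0,"ry":0,"rz":0}]'>/dev/null; python3 chk.py
python3 -m jog '[{"fingers":0.012,"x":-0.0006,"y":-0.0008,"z":0,"rx":0,"ry":0,"rz":0}]'>/dev/null; python3 chk.py
python3 -m jog '[{"fingers":0.012,"x":-0.0006,"y":-0.0008,"z":0,"rx":0,"ry":0,"rz":0}]'>/dev/null; python3 chk.py
python3 -m jog '[{"fingers":0.012,"x":-0.0006,"y":-0.0008,"z":0,"rx":0,"ry":0,"rz":0}]'>/dev/null; python3 chk.py
python3 -m jog '[{"fingers":0.012,"x":-0.0006,"y":-0.0008,"z":0.0001,"rx":0,"ry":0,"rz":0}]'>/dev/null; python3 chk.py
python3 -m jog '[{"fingers":0.012,"x":-0.0006,"y":-0.0008,"z":0,"rx":0,"ry":0,"rz":0}]'>/dev/null; python3 chk.py
python3 -m jog '[{"fingers":0.012,"x":-0.0006,"y":-0.0008,"z":0,"rx":0,"ry":0,"rz":0}]'>/dev/null; python3 chk.py
python3 -m jog '[{"fingers":0.012,"x":-0.0005,"y":-0.0008,"z":0,"rx":0,"ry":0,"rz":0}]'>/dev/null; python3 chk.py
python3 -m jog '[{"fingers":0.012,"x":-0.0005,"y":-0.0009,"z":0,"rx":0,"ry":0,"rz":0}]'>/dev/null; python3 chk.py
```

```text
t 25.93 wrench 317.0 r 61.4 z 109.9 Frad 4.1 Fcw -3.8 Fz 3.7 yaw ok [1.03 2.96 0.  ] grip 0.016
t 26.05 wrench 318.0 r 61.4 z 109.9 Frad 3.9 Fcw -3.7 Fz 4.2 yaw ok [1.03 2.96 0.  ] grip 0.016
t 26.18 wrench 319.0 r 61.4 z 109.8 Frad 3.4 Fcw -4.0 Fz 3.2 yaw ok [1.04 2.96 0.  ] grip 0.017
t 26.30 wrench 320.0 r 61.4 z 109.8 Frad 3.4 Fcw -3.1 Fz 2.3 yaw ok [1.04 2.96 0.  ] grip 0.016
t 26.43 wrench 321.0 r 61.4 z 109.9 Frad 3.0 Fcw -4.4 Fz 3.8 yaw ok [1.04 2.96 0.  ] grip 0.016
t 26.55 wrench 322.0 r 61.4 z 109.9 Frad 3.4 Fcw -3.7 Fz 3.4 yaw ok [1.04 2.96 0.  ] grip 0.016
t 26.68 wrench 323.0 r 61.3 z 109.8 Frad 3.7 Fcw -3.3 Fz 4.3 yaw ok [1.04 2.96 0.  ] grip 0.017
t 26.80 wrench 323.9 r 61.3 z 109.8 Frad 3.7 Fcw -3.3 Fz 3.7 yaw ok [1.04 2.96 0.  ] grip 0.017
t 26.93 wrench 324.9 r 61.3 z 109.8 Frad 3.6 Fcw -3.5 Fz 3.5 yaw ok [1.04 2.96 0.  ] grip 0.016
t 27.05 wrench 325.9 r 61.4 z 109.8 Frad 3.7 Fcw -3.0 Fz 3.7 yaw ok [1.04 2.96 0.  ] grip 0.016
t 27.18 wrench 326.8 r 61.4 z 109.7 Frad 2.5 Fcw -3.1 Fz 3.8 yaw ok [1.04 2.96 0.  ] grip 0.016
t 27.30 wrench 327.8 r 61.4 z 109.7 Frad 3.6 Fcw -3.7 Fz 3.8 yaw ok [1.04 2.96 0.  ] grip 0.016
t 27.43 wrench 328.8 r 61.3 z 109.7 Frad 3.6 Fcw -2.6 Fz 4.2 yaw ok [1.04 2.96 0.  ] grip 0.016
t 27.55 wrench 329.7 r 61.3 z 109.7 Frad 3.7 Fcw -4.0 Fz 3.7 yaw ok [1.04 2.96 0.  ] grip 0.016
```

```bash
set -e
python3 -m jog '[{"fingers":0.012,"x":-0.0005,"y":-0.0009,"z":0.0001,"rx":0,"ry":0,"rz":0}]'>/dev/null; python3 chk.py
python3 -m jog '[{"fingers":0.012,"x":-0.0005,"y":-0.0009,"z":0,"rx":0,"ry":0,"rz":0}]'>/dev/null; python3 chk.py
python3 -m jog '[{"fingers":0.012,"x":-0.0005,"y":-0.0009,"z":0,"rx":0,"ry":0,"rz":0}]'>/dev/null; python3 chk.py
python3 -m jog '[{"fingers":0.012,"x":-0.0005,"y":-0.0009,"z":0,"rx":0,"ry":0,"rz":0}]'>/dev/null; python3 chk.py
python3 -m jog '[{"fingers":0.012,"x":-0.0005,"y":-0.0009,"z":0,"rx":0,"ry":0,"rz":0}]'>/dev/null; python3 chk.py
python3 -m jog '[{"fingers":0.012,"x":-0.0005,"y":-0.0009,"z":0,"rx":0,"ry":0,"rz":0}]'>/dev/null; python3 chk.py
python3 -m jog '[{"fingers":0.012,"x":-0.0004,"y":-0.0009,"z":0,"rx":0,"ry":0,"rz":0}]'>/dev/null; python3 chk.py
python3 -m jog '[{"fingers":0.012,"x":-0.0004,"y":-0.0009,"z":0,"rx":0,"ry":0,"rz":0}]'>/dev/null; python3 chk.py
python3 -m jog '[{"fingers":0.012,"x":-0.0004,"y":-0.0009,"z":0,"rx":0,"ry":0,"rz":0}]'>/dev/null; python3 chk.py
python3 -m jog '[{"fingers":0.012,"x":-0.0004,"y":-0.0009,"z":0,"rx":0,"ry":0,"rz":0}]'>/dev/null; python3 chk.py
python3 -m jog '[{"fingers":0.012,"x":-0.0004,"y":-0.0009,"z":0,"rx":0,"ry":0,"rz":0}]'>/dev/null; python3 chk.py
python3 -m jog '[{"fingers":0.012,"x":-0.0004,"y":-0.0009,"z":0,"rx":0,"ry":0,"rz":0}]'>/dev/null; python3 chk.py
python3 -m jog '[{"fingers":0.012,"x":-0.0003,"y":-0.0009,"z":0,"rx":0,"ry":0,"rz":0}]'>/dev/null; python3 chk.py
python3 -m jog '[{"fingers":0.012,"x":-0.0003,"y":-0.001,"z":0,"rx":0,"ry":0,"rz":0}]'>/dev/null; python3 chk.py
```

```text
t 27.68 wrench 330.7 r 61.4 z 109.6 Frad 3.0 Fcw -3.2 Fz 4.5 yaw ok [1.04 2.96 0.  ] grip 0.017
t 27.80 wrench 331.7 r 61.3 z 109.6 Frad 4.0 Fcw -3.7 Fz 5.0 yaw ok [1.04 2.96 0.  ] grip 0.016
t 27.93 wrench 332.7 r 61.3 z 109.6 Frad 3.8 Fcw -4.5 Fz 3.8 yaw ok [1.04 2.96 0.  ] grip 0.017
t 28.05 wrench 333.7 r 61.3 z 109.6 Frad 3.3 Fcw -3.4 Fz 4.1 yaw ok [1.04 2.96 0.  ] grip 0.017
t 28.18 wrench 334.7 r 61.3 z 109.6 Frad 4.1 Fcw -3.6 Fz 4.0 yaw ok [1.04 2.96 0.  ] grip 0.017
t 28.30 wrench 335.7 r 61.3 z 109.5 Frad 3.7 Fcw -3.9 Fz 5.2 yaw ok [1.04 2.96 0.  ] grip 0.016
t 28.43 wrench 336.7 r 61.3 z 109.5 Frad 3.8 Fcw -3.1 Fz 4.5 yaw ok [1.04 2.96 0.  ] grip 0.017
t 28.55 wrench 337.6 r 61.3 z 109.5 Frad 3.4 Fcw -4.0 Fz 4.8 yaw ok [1.04 2.96 0.  ] grip 0.016
t 28.68 wrench 338.5 r 61.3 z 109.5 Frad 2.9 Fcw -3.7 Fz 4.9 yaw ok [1.04 2.96 0.  ] grip 0.016
t 28.80 wrench 339.3 r 61.3 z 109.5 Frad 3.5 Fcw -4.6 Fz 3.6 yaw ok [1.04 2.96 0.  ] grip 0.017
t 28.93 wrench -19.9 r 61.3 z 109.5 Frad 3.7 Fcw -4.7 Fz 4.2 yaw ok [1.04 2.96 0.  ] grip 0.017
t 29.05 wrench -19.2 r 61.4 z 109.5 Frad 2.9 Fcw -4.7 Fz 3.9 yaw ok [1.04 2.96 0.  ] grip 0.016
t 29.18 wrench -18.5 r 61.3 z 109.4 Frad 3.5 Fcw -5.3 Fz 4.1 yaw ok [1.04 2.96 0.  ] grip 0.016
t 29.30 wrench -17.7 r 61.3 z 109.5 Frad 3.3 Fcw -6.3 Fz 4.3 yaw ok [1.04 2.96 0.  ] grip 0.016
```

```bash
sed -i 's/-6.3/-8.0/' chk.py; set -e
python3 -m jog '[{"fingers":0.012,"x":-0.0003,"y":-0.0009,"z":0,"rx":0,"ry":0,"rz":0}]'>/dev/null; python3 chk.py
python3 -m jog '[{"fingers":0.012,"x":-0.0003,"y":-0.0009,"z":0,"rx":0,"ry":0,"rz":0}]'>/dev/null; python3 chk.py
python3 -m jog '[{"fingers":0.012,"x":-0.0003,"y":-0.0009,"z":0,"rx":0,"ry":0,"rz":0}]'>/dev/null; python3 chk.py
python3 -m jog '[{"fingers":0.012,"x":-0.0003,"y":-0.0009,"z":0,"rx":0,"ry":0,"rz":0}]'>/dev/null; python3 chk.py
python3 -m jog '[{"fingers":0.012,"x":-0.0003,"y":-0.0009,"z":0,"rx":0,"ry":0,"rz":0}]'>/dev/null; python3 chk.py
python3 -m jog '[{"fingers":0.012,"x":-0.0003,"y":-0.0009,"z":0,"rx":0,"ry":0,"rz":0}]'>/dev/null; python3 chk.py
```

```text
t 29.43 wrench -17.0 r 61.4 z 109.5 Frad 2.3 Fcw -6.0 Fz 2.8 yaw ok [1.04 2.96 0.  ] grip 0.016
t 29.55 wrench -16.4 r 61.3 z 109.5 Frad 2.9 Fcw -6.2 Fz 3.5 yaw ok [1.03 2.96 0.  ] grip 0.016
t 29.68 wrench -15.7 r 61.3 z 109.4 Frad 2.7 Fcw -6.0 Fz 3.5 yaw ok [1.03 2.96 0.  ] grip 0.016
t 29.80 wrench -15.0 r 61.4 z 109.4 Frad 2.8 Fcw -7.9 Fz 3.8 yaw ok [1.03 2.96 0.  ] grip 0.016
t 29.93 wrench -14.4 r 61.4 z 109.4 Frad 2.5 Fcw -8.0 Fz 3.9 yaw ok [1.03 2.97 0.  ] grip 0.016
t 30.05 wrench -13.7 r 61.4 z 109.4 Frad 1.6 Fcw -9.4 Fz 3.3 yaw ok [1.03 2.97 0.  ] grip 0.016
```

```bash
for i in 1 2 3; do python3 -m jog '[{"fingers":0.012,"x":0,"y":0,"z":0,"rx":0,"ry":0,"rz":0}]'>/dev/null; python3 chk.py; done
```

```text
t 30.18 wrench -13.7 r 61.4 z 109.4 Frad 2.3 Fcw -7.5 Fz 3.6 yaw ok [1.03 2.97 0.  ] grip 0.016
t 30.30 wrench -13.7 r 61.4 z 109.4 Frad 2.2 Fcw -7.8 Fz 3.3 yaw ok [1.03 2.97 0.  ] grip 0.016
t 30.43 wrench -13.7 r 61.4 z 109.4 Frad 2.7 Fcw -8.2 Fz 3.3 yaw ok [1.03 2.97 0.  ] grip 0.016
```

```bash
python3 -m jog '[{"fingers":0.012,"x":-0.0003,"y":-0.0012,"z":0,"rx":0,"ry":0,"rz":0}]'>/dev/null; python3 chk.py
for i in 1 2; do python3 -m jog '[{"fingers":0.012,"x":0,"y":0,"z":0,"rx":0,"ry":0,"rz":0}]'>/dev/null; python3 chk.py; done
python3 -c "
from h import *
rows([346])"
```

```text
t 30.55 wrench -12.9 r 61.4 z 109.4 Frad 1.7 Fcw -8.7 Fz 3.2 yaw ok [1.03 2.97 0.  ] grip 0.016
t 30.68 wrench -12.8 r 61.4 z 109.4 Frad 1.8 Fcw -9.3 Fz 2.9 yaw ok [1.03 2.97 0.  ] grip 0.016
t 30.80 wrench -12.7 r 61.4 z 109.4 Frad 2.0 Fcw -8.5 Fz 3.6 yaw ok [1.03 2.97 0.  ] grip 0.016
346 [1.7 1.  0.3]
```

```bash
python3 -m jog '[{"fingers":0.05,"x":0,"y":0,"z":0,"rx":0,"ry":0,"rz":0},{"fingers":0.05,"x":0,"y":0,"z":0,"rx":0,"ry":0,"rz":0},{"fingers":0.05,"x":0,"y":0,"z":-0.01,"rx":0,"ry":0,"rz":0},{"fingers":0.05,"x":0,"y":0,"z":-0.03,"rx":0,"ry":0,"rz":0},{"fingers":0.05,"x":0,"y":0,"z":-0.04,"rx":0,"ry":0,"rz":0},{"fingers":0.05,"x":0,"y":-0.05,"z":-0.03,"rx":0,"ry":0,"rz":0},{"fingers":0.05,"x":0,"y":-0.06,"z":0,"rx":0,"ry":0,"rz":0},{"fingers":0.05,"x":0,"y":-0.03,"z":0,"rx":0,"ry":0,"rz":0}]'
python3 -m jog '[{"fingers":0.05,"x":0,"y":0,"z":0,"rx":0,"ry":0,"rz":0},{"fingers":0.05,"x":0,"y":0,"z":0,"rx":0,"ry":0,"rz":0}]'
python3 -W ignore - <<'E'
from h import *
np.set_printoptions(precision=4,suppress=True)
for c in('top','side'):
    p,W=cloud(c); z=W[...,2]; hsv=cv2.cvtColor(p,cv2.COLOR_RGB2HSV)
    n=(np.hypot(W[...,0]-.551,W[...,1]+.013)<.08)&(z>.13)&(z<.16)
    red=n&((hsv[...,0]<8)|(hsv[...,0]>172))&(hsv[...,1]>120); yel=n&(abs(hsv[...,0]-22)<8)&(hsv[...,1]>120)
    a,y=W[red].mean(0),W[yel].mean(0);d=a-y
    print(c,a,y,np.median(W[yel][:,2]),np.degrees(np.arctan2(d[1],d[0])))
    cv2.imwrite(f"pics/end_{c}.png",p[:,:,::-1])
E
```

```text
clock: 31.8
tcp_pos: [0.5144, -0.1547, 0.2201]
orientation: [1.043, 2.963, -0.001]
contact_force: [1.3, 0.4, -0.5]
grip_width: 0.0501
gripper_force: 0.0
clock: 32.05
tcp_pos: [0.5175, -0.1505, 0.2194]
orientation: [1.036, 2.966, 0.001]
contact_force: [-0.2, -0.2, -0.3]
grip_width: 0.0501
gripper_force: 0.0
top [ 0.606  -0.0334  0.1454] [ 0.5497 -0.0149  0.1464] 0.14643544960842358 -18.21659965165081
side [ 0.608  -0.0269  0.1423] [ 0.551  -0.008   0.1438] 0.14567009509851003 -18.36044609813409
```

View pics/end_side.png

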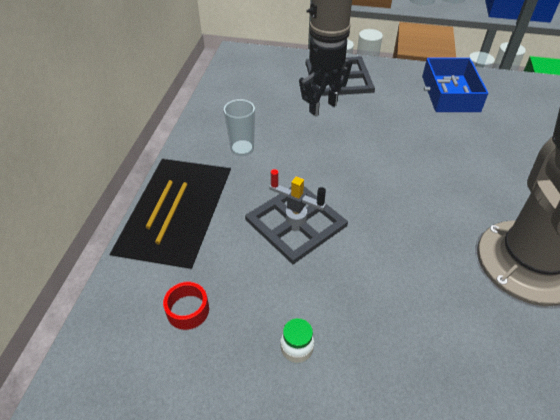

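The wrench stands upright on the tap at about (297,195), the hand is clear at (320,100), and the jar, vase and tape haven't moved.

```bash
python3 -c "
from bench import r
print(r.hand_in())"
```

```text
the job is handed in; nothing more can be done
None
```

The job is handed in: the wrench is on the tap's square, and the tap was worked forward and back twice, then run in until a knob pushed back about 5 N more than in free turning. The wrench was then let go upright with the arm clear and the jar, vase and tape roll untouched; the hand-in returned no verdict.

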